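# Pack the UV cabinet, shut it and start it

### The job

Pack the slide case and the low tin into the UV cabinet beside the instrument tin that is already in it, all below the rim so that the lid can close; the tall tin does not fit, so leave it and the other things on the bench where they are. Then shut the lid fully. Last, press the long start bar near its middle so that both ends go down evenly, hold it a moment and let it come back up.

Things in the scene. Friction and masses are not known exactly. Their poses are not given: they have to be found in the camera images.
- cabinet: White UV cabinet fixed to the bench, open on top (all sizes here and below in mm). Origin: centre of its underside, on the bench. Its x axis runs along its long side, its y axis towards the lid's hinge, z up. The body is 242 (x) by 152 (y), its rim 92 above the bench, walls 6 thick; the chamber is 230 (x) by 140 (y) and 48 deep (floor at z 44). In front of it (-y side) a ledge 64 wide and 44 high carries the start bar.
- lid (a joint): Hinge of the cabinet's flat lid: 0 shut, lying on the rim; 1.9 fully open, a little beyond upright (1.57). The hinge line runs along the cabinet's x axis at y +76, z 92 in the cabinet's frame. Stiff: the lid stays where it is left (2 to 4 N at its edge moves it), so it has to be pushed all the way down. The lid is 242 by 152 and 8 thick, without a handle; push its outer face or its free edge. It starts open.
- lid_edge (a point): Middle of the lid's free edge, on the outer (upper when shut) face, 152 from the hinge line.
- bar_mid (a point): Middle of the top face of the start bar, a black bar 180 long (along the cabinet's x), 24 wide and 14 thick on the ledge, at y -112, z 70 in the cabinet's frame when up. Sprung: it travels 8 straight down in all, with about 6 N when fully down, and springs back. It also rocks about its middle, so pressing more than about 15 off the middle lets one end lag or rise. The closed lid's top is 30 higher and its edge 36 away from the bar's centre line.
- bar_end1 (a point): Top face of the bar near its end at the cabinet's -x side, 85 from the middle.
- bar_end2 (a point): Top face of the bar near its end at the cabinet's +x side, 85 from the middle.
- slide_case: Aluminium microscope slide case, a closed bar-shaped box with a dark seam, 110 (its x) by 32 (its y) by 34 high, about 0.15 kg, lying flat on the bench. Origin: centre of its underside. It fits in the chamber with its length across the chamber (along the cabinet's y), in a gap beside the instrument tin.
- slide_case_mid (a point): Centre of the slide case.
- low_tin: Low round steel tin with lid, 46 in diameter and 36 high, about 0.09 kg, standing on the bench. Origin: centre of its underside.
- low_tin_mid (a point): Centre of the low tin.
- instrument_tin: Rectangular steel tin, 58 (its x) by 112 (its y) by 34 high, already lying in the chamber with its length along the cabinet's y; somewhere near the middle, so that the gap on one side of it is wider than on the other (the wider one at least 84, the narrower at least 62). Origin: centre of its underside. It may be nudged but stays in the chamber.
- instrument_tin_mid (a point): Centre of the instrument tin.
- tall_tin: Tall round steel tin, same 46 diameter as the low one but 66 high: too high for the chamber, to be left alone. Origin: centre of its underside.
- beaker: Empty glass beaker, 70 in diameter, 90 high, standing on the bench; leave alone. Origin: underside.
- petri_dish: White closed petri dish, 90 in diameter, 16 high; leave alone. Origin: underside.
- stopper: Black rubber stopper, 30 in diameter at the top, 30 high; leave alone. Origin: underside.

How it is judged (in metres and radians):
On the way, in this order (a step that is already met when the one before it is completed fails the run):
1. the slide case and the low tin lie in the chamber beside the instrument tin, all on its floor below the rim, let go (x of slide_case_mid in the frame of cabinet between -0.112 and 0.112 m and y of slide_case_mid in the frame of cabinet between -0.07 and 0.07 m and z of slide_case_mid in the frame of cabinet between 0.05 and 0.071 m and x of low_tin_mid in the frame of cabinet between -0.112 and 0.112 m and y of low_tin_mid in the frame of cabinet between -0.07 and 0.07 m and z of low_tin_mid in the frame of cabinet between 0.05 and 0.073 m and x of instrument_tin_mid in the frame of cabinet between -0.112 and 0.112 m and y of instrument_tin_mid in the frame of cabinet between -0.07 and 0.07 m and z of instrument_tin_mid in the frame of cabinet between 0.05 and 0.071 m and contact force between the fingers and slide_case below 0.1 N and contact force between the fingers and low_tin below 0.1 N and linear speed of each of slide_case, low_tin, instrument_tin below 0.02 m/s), for 0.2 s.
2. the lid is shut, with everything still in the chamber (x of slide_case_mid in the frame of cabinet between -0.112 and 0.112 m and y of slide_case_mid in the frame of cabinet between -0.07 and 0.07 m and z of slide_case_mid in the frame of cabinet between 0.05 and 0.071 m and x of low_tin_mid in the frame of cabinet between -0.112 and 0.112 m and y of low_tin_mid in the frame of cabinet between -0.07 and 0.07 m and z of low_tin_mid in the frame of cabinet between 0.05 and 0.073 m and x of instrument_tin_mid in the frame of cabinet between -0.112 and 0.112 m and y of instrument_tin_mid in the frame of cabinet between -0.07 and 0.07 m and z of instrument_tin_mid in the frame of cabinet between 0.05 and 0.071 m and value of joint lid below 0.04 rad), for 0.2 s.
3. both ends of the start bar are down together (each at least 4.5 mm), with the lid shut (value of joint lid below 0.04 rad and z of each of bar_end1, bar_end2 in the frame of cabinet below 0.0655 m), for 0.2 s.
At the end, for the whole second after the job is handed in: The lid is shut (within 0.04 rad), the slide case, the low tin and the instrument tin are at rest on the chamber's floor below the rim, and the start bar has come back up (within 3 mm at both ends) (all of step 2 and linear speed of each of slide_case, low_tin, instrument_tin below 0.02 m/s and z of each of bar_end1, bar_end2 in the frame of cabinet above 0.067 m); the robot touches nothing.
It fails at once if the tall tin is moved more than 40 mm or knocked over (distance of tall_tin from where it was at the start of the episode above 0.04 m or angle between tall_tin's own z axis and vertical above 0.5 rad).
It fails at once if the beaker is moved more than 40 mm or knocked over (distance of beaker from where it was at the start of the episode above 0.04 m or angle between beaker's own z axis and vertical above 0.5 rad).
It fails at once if the petri dish is moved more than 40 mm or knocked over (distance of petri_dish from where it was at the start of the episode above 0.04 m or angle between petri_dish's own z axis and vertical above 0.5 rad).
It fails at once if the rubber stopper is moved more than 40 mm or knocked over (distance of stopper from where it was at the start of the episode above 0.04 m or angle between stopper's own z axis and vertical above 0.5 rad).
It also fails if it takes over 72 s, if anything falls off the work surface, if the arm or the gripper's body presses on something with over 40 N, if the wrist force passes 120 N, or if a joint passes its speed limit or range.

### The arm

A 6-joint arm with a two-finger parallel gripper is mounted at the origin on the work surface. World frame = base frame: x ahead of the robot, y to its left, z up, the work surface at z = 0. Lengths are in mm, angles in degrees, forces in N, time in s.
With the tool pointing down it reaches from about 350 to 850 mm from the base axis. Payload 8.1 kg.
Tool frame: the origin (TCP) lies midway between the tips of the shut fingers; the grasp point (between the pads) lies hold_point_z behind it (hold_point_z is the distance from the TCP to the grasp point, in mm); z points along the fingers, x is the direction in which the jaws open and shut, and the axes are right-handed (so a half turn about z gives the same grasp; the last joint's range is limited). The gripper opens to 85 mm and grips with 20 to 120 N. Pads are 22 mm wide; open, the fingers measure 114 mm over their backs; the gripper's body (76 mm by 85 mm) begins 54 mm behind the grasp point. The pads swing forward as they close: fully open they stand 13 mm farther back than shut.
Start: joints at [68.274, 7.471, 85.268, -0, 87.261, -4.893], TCP at [173.733, 574.301, 231.292] pointing down, gripper open.
Joint ranges: [-169.43, 169.43], [-51.17, 129.36], [1.28, 143.12], [-76.62, 256.62], [0, 156.53], [-152.29, 152.29]. Speed limits (degrees/s): [136.94, 136.94, 159.86, 180, 180, 180].

### API

Orientations are given as [roll, pitch, yaw] about the fixed x, y, z axes, in that order (R = Rz(yaw) Ry(pitch) Rx(roll)).
In Python, from bench import * gives the robot as it stands.
- The arm moves only by the shell command python3 -m pendant 'ROWS' [OPENING] [FORCE]. ROWS is JSON, a list that holds one entry, the list of rows, each a list of 4 numbers: the shift along the tool's x, y, z normalised to -1 to 1, where 1 is 0.02 m, then the turn about the tool's z normalised to -1 to 1, where 1 is 0.08 rad. A call has exactly 10 rows; each row shifts and turns the pose as measured when the row begins, along the tool's axes as they then stand; what a row does not reach is not made up. A row lasts 1/12 s, in which the tool goes at most 41.7 mm and 7.16 degrees, less where a joint would pass 70% of its speed; a pose out of reach is approached as far as the arm can. A call with a number of a shift or a turn outside -1 to 1 is refused whole. A call with a gripper value outside its range is refused whole. OPENING is the gripper's target within -1 to 1 (fully open at 1, half-way at 0, shut at -1), set as the call begins (- or left out, the last holds). The fingers move at their own pace and stop on an object; FORCE is the grip in N (left out, the last holds). Time passes only in rows, so rows that do not move let the fingers close, or fill a call up. It gives the time, the measured TCP pose, the force and the opening at its end, in the units of the state.
- sense(): the state, without advancing time (a new reading comes with each control period).
- snapshot(name): name is "scene" or "top"; returns the picture (480x640x3 uint8, red, green, blue); there is no depth.
- calibration(name): a dict with "mtx" (3x3 intrinsics, pixels), "world_to_cam" (4x4, takes a point from world to camera coordinates). Camera axes: x right, y down, z forward; pixel columns grow to the right and rows downward; lengths in mm; the calibration is good to about 2 mm. A picture is of the moment at which its call begins. calibration takes no time and is no camera call.
- hand_in(): hands the job in, once; it reports no verdict.
The state is a dict: "time": time; "joint_pos": joint angles; "qd": joint speeds; "joint_efforts": joint torques, N m; "tool_pos": TCP position; "tcp_rot": TCP orientation; "ft_force": force on the tool from outside, world axes, zero at the start; "wrist_torque": the same for the moment, N m; "finger_gap": finger opening in mm.
Only numpy, scipy, OpenCV 4.12 (cv2) and the standard library are available. Lean on these libraries where they do the work, as an engineer would, in place of code of your own. Each camera call takes 0.05 s, during which the arm holds its last target.

## Working session

There is one attempt and no reset: what is moved stays moved. The work goes in short steps, Python scripts to look and compute and a shell command to move; the robot and the scene stay as the last step left them, time stands still between calls to the robot, and variables do not carry over. Pictures are saved under pics/ and viewed, and the job is handed in when it is done.

```bash
mkdir -p pics; ls; python3 - <<'E'
from bench import *
import cv2
for n in("scene","top"):
    cv2.imwrite(f"pics/{n}0.png",snapshot(n)[:,:,::-1]); c=calibration(n); print(n,c)
print(sense()); 
try: print(hold_point_z)
except Exception as e: print(e)
import bench; print(dir(bench))
E
```

```text
pics
scene {'mtx': array([[616.9890716 ,   0.        , 331.68552859],
       [  0.        , 616.9890716 , 243.47193874],
       [  0.        ,   0.        ,   1.        ]]), 'world_to_cam': array([[ 7.01168784e-01,  7.12958075e-01, -7.28834776e-03,
        -3.65155993e+02],
       [ 3.85410331e-01, -3.87597692e-01, -8.37392922e-01,
        -1.94704125e+02],
       [-5.99850992e-01,  5.84344773e-01, -5.46552810e-01,
         1.55846005e+03],
       [ 0.00000000e+00,  0.00000000e+00,  0.00000000e+00,
         1.00000000e+00]])}
top {'mtx': array([[539.0359398 ,   0.        , 326.54834346],
       [  0.        , 539.0359398 , 238.92531067],
       [  0.        ,   0.        ,   1.        ]]), 'world_to_cam': array([[ 1.52991992e-01, -9.88210268e-01,  5.82381717e-03,
        -1.43728278e+02],
       [-9.66271842e-01, -1.50825684e-01, -2.08735098e-01,
         5.91945590e+02],
       [ 2.07152548e-01,  2.63074079e-02, -9.77954877e-01,
         1.08782964e+03],
       [ 0.00000000e+00,  0.00000000e+00,  0.00000000e+00,
         1.00000000e+00]])}
{'time': 0.1, 'joint_pos': array([ 6.82737374e+01,  7.51145406e+00,  8.53232408e+01, -1.47614684e-04,
        8.72610059e+01, -4.89316385e+00]), 'qd': array([-0.03633342, -0.05609476, -0.24351479, -0.10219799,  0.00365098,
       -0.01105992]), 'joint_efforts': array([ 8.59399097e-04, -5.70953143e+01, -5.01942980e+01, -2.68405292e-04,
        8.09849182e-03,  2.78306095e-05]), 'tool_pos': array([173.54853902, 573.8383361 , 230.34038105]), 'tcp_rot': array([-1.79991984e+02,  9.53645563e-02,  7.31669150e+01]), 'ft_force': array([-0.46826476,  0.10080755, -0.18261715]), 'wrist_torque': array([ 1.85095889e-02,  1.24117274e-02, -2.82571332e-05]), 'finger_gap': 85.10999786374379}
18.700000000000003
['PlanningError', '__builtins__', '__cached__', '__doc__', '__file__', '__loader__', '__name__', '__package__', '__spec__', 'calibration', 'hand_in', 'hold_point_z', 'sense', 'snapshot']
```

View pics/scene0.png

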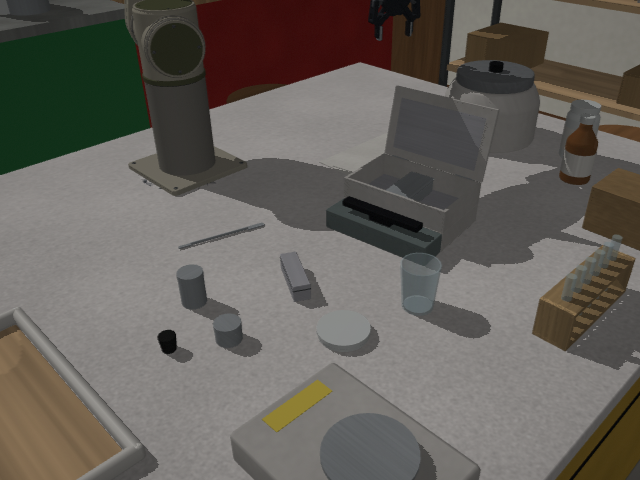

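View pics/top0.png

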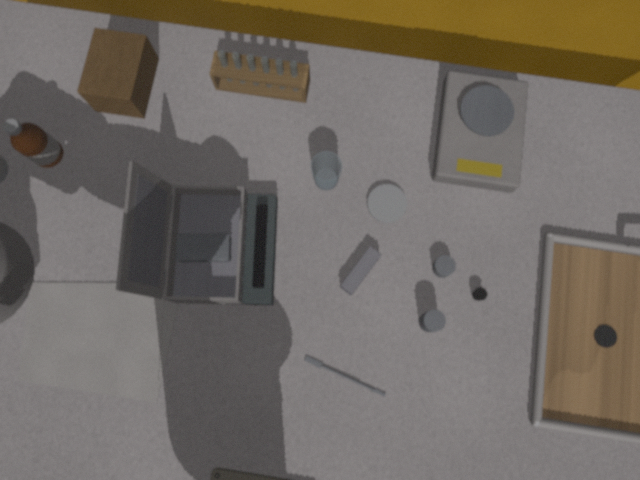

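The scene view shows the cabinet at (410,190), the slide case at (295,275), the tall tin at (192,287), the low tin at (228,330) and the stopper at (168,342). In the top view the low tin is around (443,266), the tall tin around (432,320) and the case around (361,270). I'll enlarge these areas.

```bash
python3 - <<'E'
import cv2
t=cv2.imread("pics/top0.png");s=cv2.imread("pics/scene0.png")
def crop(im,x,y,w,h,k,n):
    c=cv2.resize(im[y:y+h,x:x+w],None,fx=k,fy=k,interpolation=cv2.INTER_CUBIC)
    c=cv2.convertScaleAbs(c,alpha=1.5)
    for i in range(0,w,20): cv2.putText(c,str(x+i),(i*k,10),0,.35,(0,255,255),1); cv2.line(c,(i*k,12),(i*k,18),(0,255,255),1)
    for i in range(0,h,20): cv2.putText(c,str(y+i),(0,i*k+4),0,.35,(0,255,255),1)
    cv2.imwrite(n,c)
crop(t,110,150,180,165,4,"pics/t_cab.png")
crop(t,320,230,180,120,4,"pics/t_obj.png")
crop(s,320,80,190,180,3,"pics/s_cab.png")
crop(s,150,240,180,130,4,"pics/s_obj.png")
E
```

```text
(no output)
```

View pics/t_cab.png

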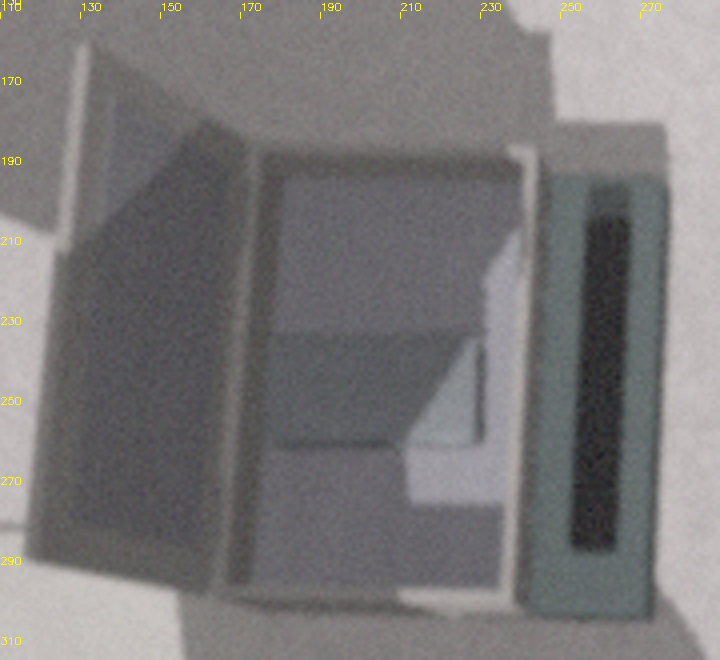

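View pics/t_obj.png

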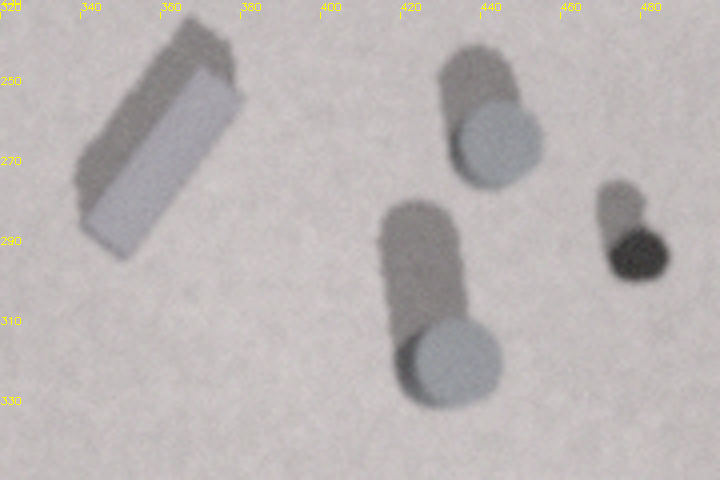

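View pics/s_cab.png

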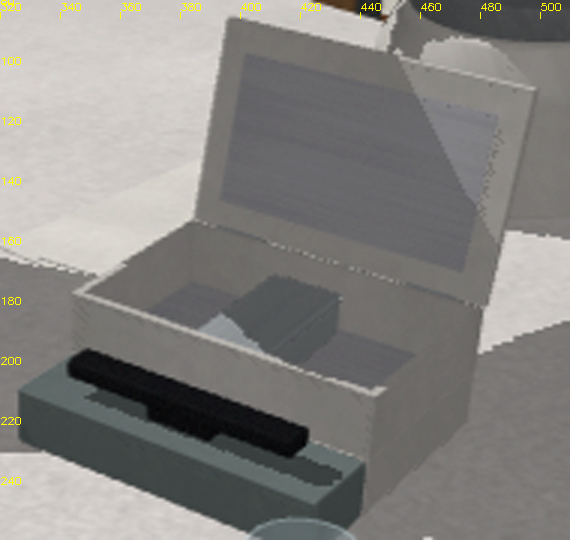

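View pics/s_obj.png

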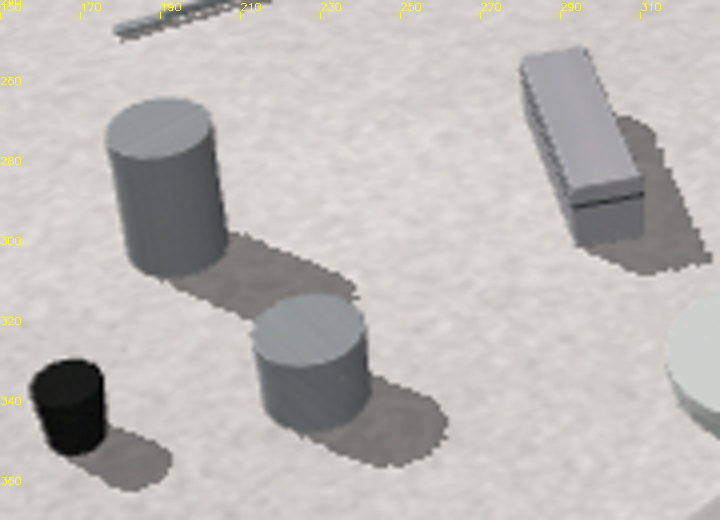

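```bash
cat > h.py <<'E'
from bench import *
import numpy as np, cv2
from scipy.optimize import least_squares
C={n:calibration(n) for n in("scene","top")}
def proj(n,P):
    P=np.atleast_2d(P); c=C[n]; q=P@c["world_to_cam"][:3,:3].T+c["world_to_cam"][:3,3]
    q=q@c["mtx"].T; return q[:,:2]/q[:,2:]
def back(n,uv,z):
    c=C[n];R=c["world_to_cam"][:3,:3];t=c["world_to_cam"][:3,3]
    o=-R.T@t; d=R.T@np.linalg.inv(c["mtx"])@np.array([*uv,1.]); return o+d*(z-o[2])/d[2]
def place(p,L):
    c,s=np.cos(p[2]),np.sin(p[2]); L=np.atleast_2d(np.array(L,float))
    return np.c_[p[0]+c*L[:,0]-s*L[:,1],p[1]+s*L[:,0]+c*L[:,1],L[:,2]]
def fit(obs,p0):
    f=lambda p:np.concatenate([(proj(n,place(p,l))[0]-uv) for n,l,uv in obs])
    r=least_squares(f,p0,loss="soft_l1"); print(r.x[:2].round(1),np.degrees(r.x[2]).round(2)); print(r.fun.reshape(-1,2).round(1).tolist()); return r.x
E
python3 - <<'E'
from h import *
T="top";S="scene"
p=fit([(T,(121,-140,44),(276.5,194)),(T,(-121,-140,44),(273,304.5)),(T,(121,-76,92),(244,187)),(T,(-121,-76,92),(239,302.5)),
(T,(90,-100,70),(257,196)),(T,(90,-124,70),(267.5,196)),(T,(-90,-100,70),(252.5,287)),(T,(-90,-124,70),(263.5,287.7)),
(S,(121,-140,44),(425,246.7)),(S,(-121,-140,44),(326.7,210)),(S,(121,-76,92),(447.7,211)),(S,(-121,-76,92),(344.7,177))],[480,200,0.])
np.save("cab.npy",p)
for n,a,b in(("low",(445.25,266),(227.2,322.2)),("tall",(434.5,320.2),(190,272))):
    z=36 if n=="low" else 66
    print(n,back(T,a,z),back(S,b,z))
q=fit([(T,(55,16,34),(371.2,246.5)),(T,(55,-16,34),(380.7,254.5)),(T,(-55,-16,34),(351,295)),(T,(-55,16,34),(340.7,286.5)),
(S,(-55,16,34),(280.5,255.7)),(S,(55,16,34),(296.7,251.7)),(S,(55,-16,34),(310.7,284.2)),(S,(-55,-16,34),(293,288.2))],[450,0,-.7]) 
print("top cam", [(-C[n]["world_to_cam"][:3,:3].T@C[n]["world_to_cam"][:3,3]).round() for n in C])
a=p[2];R=np.array([[np.cos(a),np.sin(a)],[-np.sin(a),np.cos(a)]])
for n,uv in((T,(230,233)),(T,(230.5,260)),(T,(179,233)),(T,(179,260)),(S,(414,171.7)),(S,(433.7,178.7))):
    print(n,uv,(R@(back(n,uv,78)[:2]-p[:2])).round(1))
for n,uv in((T,(325,172)),(T,(387,203)),(T,(480,293))): print(back(n,uv,20))
E
```

```text
[556.7 197. ] 7.92
[[-0.3, -0.8], [-0.8, -1.4], [0.1, -0.9], [-0.5, -2.1], [-0.9, 7.2], [-0.3, 7.4], [-0.1, -0.3], [0.4, -0.9], [0.2, 0.8], [-2.6, -1.0], [-3.5, 0.7], [-2.2, 0.1]]
low [ 593.09320402 -313.51465859   36.        ] [ 598.65728637 -312.984664     36.        ]
tall [ 471.13435091 -297.68203688   66.        ] [ 476.43001109 -297.93418145   66.        ]
[ 555.6 -134.2] 692.8
[[-1.8, -0.5], [0.7, 0.0], [1.1, 0.4], [-0.7, 0.1], [13.1, -6.1], [12.4, 30.8], [-19.2, 1.7], [-15.8, -35.7]]
top cam [array([1266., -726.,  686.]), array([ 369.,  -81., 1188.])]
top (230, 233) [ 21.8 -48.9]
top (230.5, 260) [-35.9 -53. ]
top (179, 233) [20.  58.5]
top (179, 260) [-37.7  54.3]
scene (414, 171.7) [-27.3  60.3]
scene (433.7, 178.7) [23.8 56.8]
[769.48790812 -22.62840335  20.        ]
[ 718.72381399 -171.67157199   20.        ]
[ 548.76425237 -397.8409018    20.        ]
```

```bash
python3 - <<'E'
from h import *
T="top";S="scene"
tc=[(T,(55,16,34),(371.2,246.5)),(T,(55,-16,34),(380.7,254.5)),(T,(-55,-16,34),(351,295)),(T,(-55,16,34),(340.7,286.5))]
sc=[(S,(-55,16,34),(296.7,251.7)),(S,(-55,-16,34),(280.5,255.7)),(S,(55,16,34),(310.7,284.2)),(S,(55,-16,34),(293,288.2))]
for o in(tc,sc,tc+sc): fit(o,[550,-130,-.5])
ct=[(T,(121,-140,44),(276.5,194)),(T,(-121,-140,44),(273,304.5)),(T,(121,-76,92),(244,187)),(T,(-121,-76,92),(239,302.5)),
(T,(90,-100,70),(257,203.5)),(T,(90,-124,70),(267.5,203.5)),(T,(-90,-100,70),(252.5,287)),(T,(-90,-124,70),(263.5,287.7))]
cs=[(S,(121,-140,44),(425,246.7)),(S,(-121,-140,44),(326.7,210)),(S,(121,-76,92),(447.7,211)),(S,(-121,-76,92),(344.7,177))]
for o in(ct,cs,ct+cs): p=fit(o,[550,190,0.])
np.save("cab.npy",p)
print(place(p,[[66,0,0],[-66,0,0],[0,-112,70]]))
im=cv2.imread("pics/scene0.png")
for n in(T,S):
  im=cv2.imread(f"pics/{n}0.png")
  for z,X,Y0,Y1 in((92,121,-76,76),(44,121,-140,-76),(44,115,-70,70),(70,90,-124,-100)):
    q=proj(n,place(p,[[X,Y0,z],[X,Y1,z],[-X,Y1,z],[-X,Y0,z]]));cv2.polylines(im,[(q*16).astype(int)],True,(0,255,0),1,cv2.LINE_AA,4)
  q=proj(n,place(p,[[0,0,0]]))[0].astype(int);x,y=q-90;print(n,x,y)
  cv2.imwrite(f"pics/ov_{n}.png",cv2.resize(im[max(y,0):y+180,x:x+200],None,fx=3,fy=3,interpolation=2))
E
```

```text
[ 555.7 -134.7] -28.38
[[-1.1, -0.3], [1.2, 0.4], [0.8, 0.2], [-0.9, -0.3]]
[ 563.8 -135.7] -28.77
[[0.0, -0.1], [-0.3, -1.4], [0.2, 1.0], [0.1, 0.1]]
[ 559.7 -133.9] -28.77
[[-1.1, -2.1], [1.2, -1.3], [0.5, -1.8], [-1.1, -2.4], [-0.7, -1.3], [-1.0, -2.7], [-0.7, -0.5], [-0.7, -1.4]]
[555.  196.1] 7.96
[[-0.0, -0.0], [-0.4, -0.6], [0.4, -0.1], [-0.2, -1.3], [-0.7, 0.5], [-0.0, 0.7], [0.2, 0.5], [0.8, -0.0]]
[559.2 201.2] 8.11
[[2.9, 0.4], [-0.3, -1.2], [-0.9, 0.3], [-0.0, -0.1]]
[555.9 196.9] 7.96
[[-0.3, -0.4], [-0.7, -1.1], [0.1, -0.5], [-0.5, -1.7], [-1.0, 0.1], [-0.3, 0.3], [-0.1, 0.0], [0.5, -0.5], [-0.1, 0.6], [-3.0, -1.1], [-3.9, 0.6], [-2.5, -0.0]]
[[621.25351298 206.05487536   0.        ]
 [490.52515105 187.77659901   0.        ]
 [571.39817255  85.99470282  70.        ]]
top 123 160
scene 317 127
```

View pics/ov_top.png

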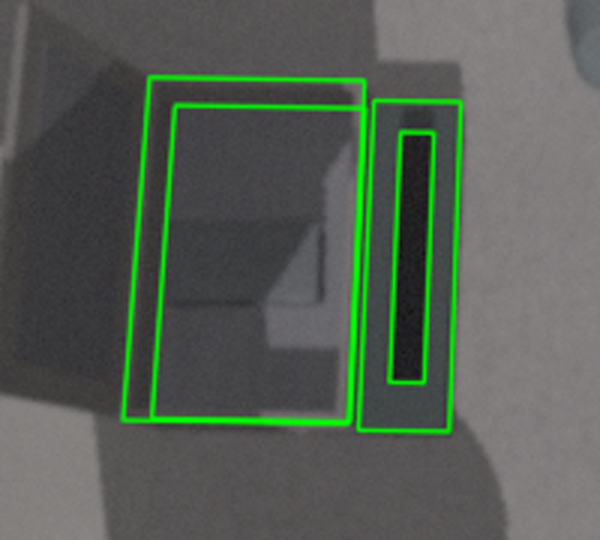

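View pics/ov_scene.png

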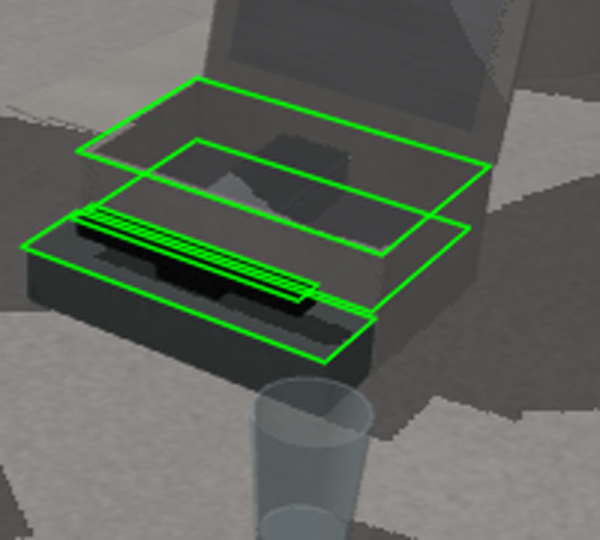

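```bash
python3 -m pendant '[[[-1,1,0,0],[-1,1,0,0],[-1,1,0,0],[-1,1,0,0],[-1,1,0,0],[-1,1,0,0],[-1,1,0,0],[-1,1,0,0],[-1,1,0,0],[-1,1,0,0]]]' 1 40
```

```text
time: 0.93
tool_pos: [306.8, 315.6, 224.0]
tcp_rot: [-179.7, 0.6, 73.7]
ft_force: [0.8, -0.3, -0.8]
finger_gap: 85.3
```

```bash
python3 -m pendant '[[[-1,1,-0.05,0],[-1,1,-0.05,0],[-1,1,-0.05,0],[-1,1,-0.05,0],[-1,1,-0.05,0],[-1,1,-0.05,0],[-1,1,-0.05,0],[-1,1,-0.05,0],[-1,1,-0.05,0],[-1,1,-0.05,0]]]'
cat > go.py <<'E'
import sys
from h import *
# usage: go.py x y z yaw -> needed shift in tool units
s=sense(); t=np.array([float(v) for v in sys.argv[1:4]]); yw=float(sys.argv[4])
from scipy.spatial.transform import Rotation as Ro
R=Ro.from_euler("xyz",s["tcp_rot"],degrees=True).as_matrix()
d=R.T@(t-s["tool_pos"]); dy=-(yw-s["tcp_rot"][2]+90)%180-90 if 0 else None
e=(s["tcp_rot"][2]-yw+90)%180-90
print("units",(d/20).round(2),"turn",round(np.radians(e)/.08,2),"pos",s["tool_pos"].round(1),"rot",s["tcp_rot"].round(1),"t",round(s["time"],2),"F",s["ft_force"].round(1),"gap",round(s["finger_gap"],1))
E
python3 go.py 559.5 -135 150 61.4
```

```text
time: 1.77
tool_pos: [444.4, 53.1, 232.2]
tcp_rot: [-179.5, 0.7, 73.7]
ft_force: [-0.5, 0.3, -0.5]
finger_gap: 85.6
units [-7.36  8.2   4.14] turn 2.69 pos [444.4  53.1 232.2] rot [-179.5    0.7   73.7] t 1.77 F [-0.5  0.3 -0.5] gap 85.6
```

```bash
python3 -m pendant '[[[-1,1,0.3,0],[-1,1,0.5,0],[-1,1,0.5,0],[-1,1,0.5,0],[-1,1,0.5,0],[-1,1,0.5,0],[-0.8,1,0.5,0],[-0.5,0.6,0.4,0],[0,0,0,0.9],[0,0,0,0.9]]]'; python3 go.py 559.5 -135 80 61.4
```

```text
time: 2.6
tool_pos: [551.6, -146.9, 151.6]
tcp_rot: [-179.4, 0.8, 65.0]
ft_force: [-0.6, -0.1, 0.3]
finger_gap: 85.3
units [0.76 0.14 3.57] turn 0.78 pos [ 551.6 -146.9  151.6] rot [-179.4    0.8   65. ] t 2.6 F [-0.6 -0.1  0.3] gap 85.3
```

```bash
python3 - <<'E'
from h import *
for n in C:
    im=snapshot(n)[:,:,::-1].copy(); s=sense(); p=s["tool_pos"]
    u,v=proj(n,p)[0]; print(n,u,v)
    cv2.circle(im,(int(u),int(v)),2,(0,0,255),-1)
    x,y=int(u)-70,int(v)-60
    cv2.imwrite(f"pics/g1_{n}.png",cv2.resize(im[y:y+130,x:x+150],None,fx=4,fy=4,interpolation=2)); print(x,y)
E
```

```text
scene 282.53715335570524 213.19896550992226
212 153
top 370.7346092124819 264.40767513185244
300 204
```

View pics/g1_scene.png

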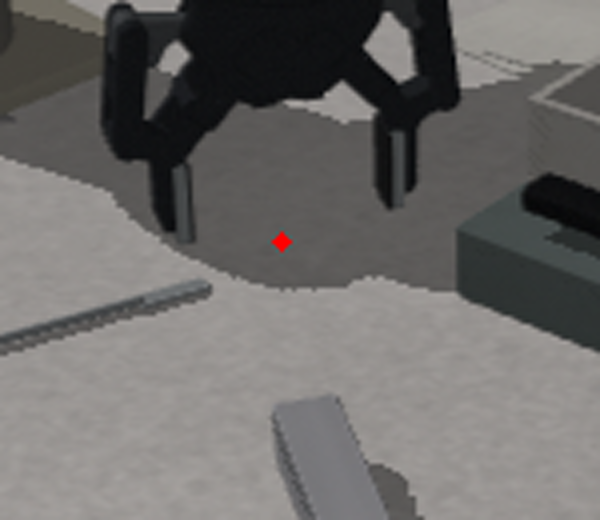

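View pics/g1_top.png

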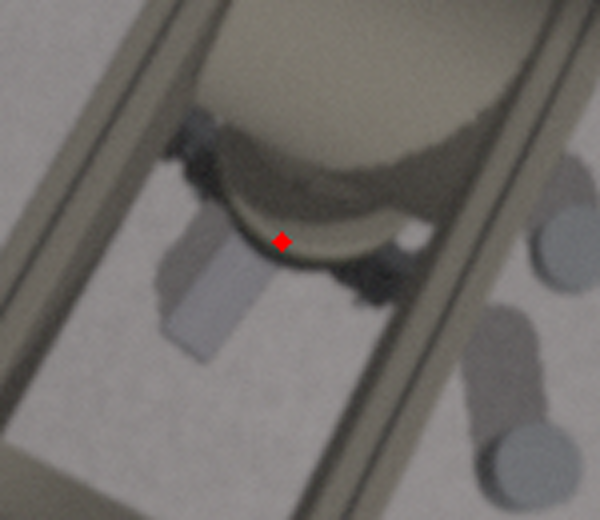

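```bash
python3 go.py 557.5 -135 5 61.4; python3 -m pendant '[[[0.4,0.1,0.5,0.7],[0.3,0,0.8,0],[0,0,1,0],[0,0,0.8,0],[0,0,0.6,0],[0,0,0.3,0],[0,0,0,0],[0,0,0,0],[0,0,0,0],[0,0,0,0]]]';  python3 go.py 557.5 -135 5 61.4
```

```text
units [0.75 0.12 7.32] turn 0.81 pos [ 551.3 -146.3  151.7] rot [-179.4    0.8   65.1] t 2.7 F [ 0.9  1.2 -1. ] gap 85.1
time: 3.53
tool_pos: [559.8, -133.3, 71.7]
tcp_rot: [-179.7, 0.8, 62.9]
ft_force: [-0.4, -0.2, 0.6]
finger_gap: 85.3
units [-0.08 -0.05  3.34] turn 0.33 pos [ 559.8 -133.3   71.7] rot [-179.7    0.8   62.9] t 3.53 F [-0.4 -0.2  0.6] gap 85.3
```

```bash
python3 -m pendant '[[[-0.08,-0.05,0.5,0.3],[0,0,0.8,0],[0,0,0.8,0],[0,0,0.5,0],[0,0,0.4,0],[0,0,0.2,0],[0,0,0,0],[0,0,0,0],[0,0,0,0],[0,0,0,0]]]';  python3 go.py 557.5 -135 5 61.4
python3 - <<'E'
from h import *
for n in C:
    im=snapshot(n)[:,:,::-1].copy(); s=sense(); p=s["tool_pos"]
    u,v=proj(n,p)[0]; x,y=int(u)-70,int(v)-80
    cv2.imwrite(f"pics/g2_{n}.png",cv2.resize(im[y:y+130,x:x+150],None,fx=4,fy=4,interpolation=2)); print(x,y)
E
```

```text
time: 4.37
tool_pos: [561.8, -137.3, 9.2]
tcp_rot: [179.7, 0.7, 61.1]
ft_force: [0.3, -0.4, 0.0]
finger_gap: 85.4
units [ 0.   -0.24  0.21] turn -0.07 pos [ 561.8 -137.3    9.2] rot [179.7   0.7  61.1] t 4.37 F [ 0.3 -0.4  0. ] gap 85.4
224 200
291 189
```

View pics/g2_scene.png

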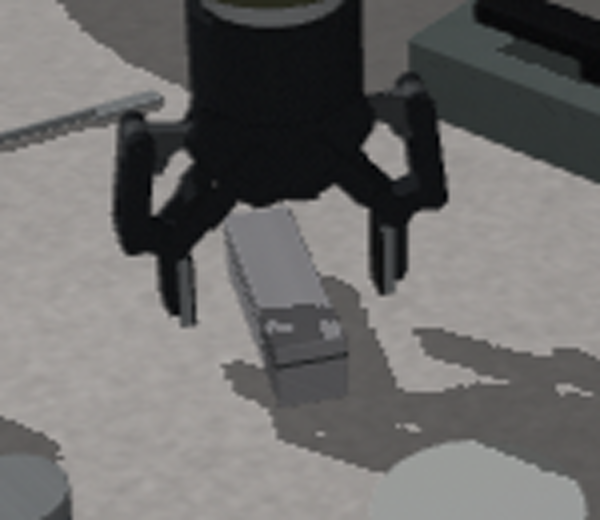

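```bash
python3 -m pendant '[[[0,-0.15,0.2,0],[0,0,0,0],[0,0,0,0],[0,0,0,0],[0,0,0,0],[0,0,0,0],[0,0,0,0],[0,0,0,0],[0,0,0,0],[0,0,0,0]]]' -1 40;  python3 go.py 557.5 -135 5 61.4; python3 -m pendant '[[[0,0,0,0],[0,0,0,0],[0,0,0,0],[0,0,0,0],[0,0,0,0],[0,0,0,0],[0,0,-0.5,0],[0,0,-1,0],[0,0,-1,0],[0,0,-1,0]]]'
```

```text
time: 5.3
tool_pos: [560.0, -136.0, 6.4]
tcp_rot: [179.5, 0.7, 61.1]
ft_force: [0.7, -0.8, -0.1]
finger_gap: 31.1
units [-0.02 -0.13  0.07] turn -0.06 pos [ 560.  -136.     6.4] rot [179.5   0.7  61.1] t 5.3 F [ 0.7 -0.8 -0.1] gap 31.1
time: 6.13
tool_pos: [554.7, -133.3, 73.4]
tcp_rot: [-179.8, 0.8, 61.1]
ft_force: [-0.7, -0.3, -1.4]
finger_gap: 31.7
```

```bash
python3 -m pendant '[[[0,0,-0.8,0.5],[0,0,-0.8,1],[0,0,-0.8,1],[0,0,-0.5,1],[0,0,-0.2,1],[0,0,0,1],[0,0,0,1],[0,0,0,1],[0,0,0,1],[0,0,0,1]]]';  python3 go.py 622 207 145 8
```

```text
time: 6.97
tool_pos: [558.6, -133.6, 153.8]
tcp_rot: [179.1, 0.1, 15.7]
ft_force: [0.6, 0.3, -0.6]
finger_gap: 31.2
units [  7.66 -15.54   0.2 ] turn 1.68 pos [ 558.6 -133.6  153.8] rot [1.791e+02 1.000e-01 1.570e+01] t 6.97 F [ 0.6  0.3 -0.6] gap 31.2
```

```bash
python3 -m pendant '[[[0.2,-0.4,0,0.7],[0.3,-1,0,0.7],[0.4,-1,0,0],[0.4,-1,0,0],[0.4,-1,0,0],[0.4,-1,0,0],[0.4,-1,0,0],[0.4,-1,0,0],[0.4,-1,0,0],[0.4,-1,0,0]]]';  python3 go.py 622 207 145 8
```

```text
time: 7.8
tool_pos: [602.0, 67.1, 158.1]
tcp_rot: [179.0, -0.2, 8.1]
ft_force: [0.5, 0.1, -1.2]
finger_gap: 31.4
units [ 1.98 -6.8   0.54] turn 0.02 pos [602.   67.1 158.1] rot [179.   -0.2   8.1] t 7.8 F [ 0.5  0.1 -1.2] gap 31.4
```

```bash
python3 -m pendant '[[[0.4,-1,0.1,0],[0.4,-1,0.1,0],[0.4,-1,0.1,0],[0.4,-1,0.1,0],[0.2,-1,0,0],[0.1,-0.6,0,0],[0,-0.2,0,0],[0,0,0,0],[0,0,0,0],[0,0,0,0]]]';  python3 go.py 622 207 145 8
python3 - <<'E'
from h import *
for n in C:
    im=snapshot(n)[:,:,::-1].copy(); 
    u,v=proj(n,[556,198,90])[0]; x,y=max(int(u)-90,0),max(int(v)-80,0)
    cv2.imwrite(f"pics/g3_{n}.png",cv2.resize(im[y:y+150,x:x+180],None,fx=4,fy=4,interpolation=2)); print(x,y)
E
```

```text
time: 8.63
tool_pos: [623.2, 196.4, 153.0]
tcp_rot: [179.0, -0.3, 8.4]
ft_force: [-0.2, -0.1, -0.5]
finger_gap: 31.3
units [ 0.02 -0.54  0.39] turn 0.08 pos [623.2 196.4 153. ] rot [179.   -0.3   8.4] t 8.63 F [-0.2 -0.1 -0.5] gap 31.3
320 100
114 161
```

View pics/g3_scene.png

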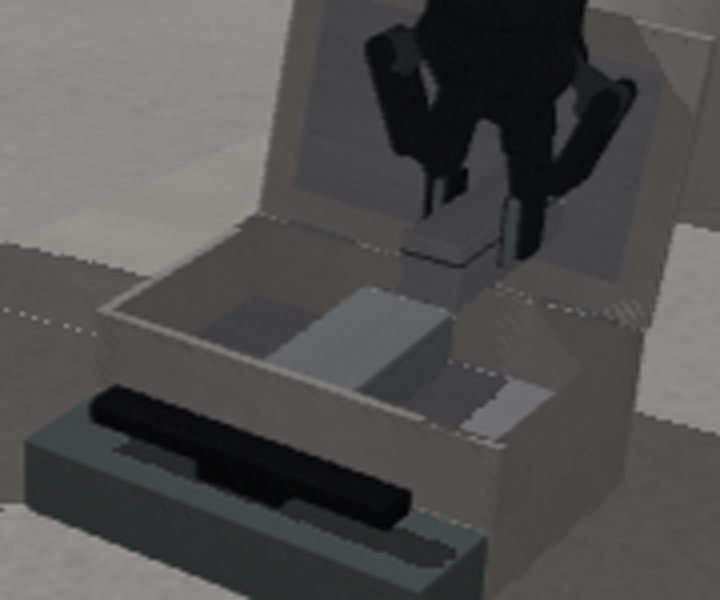

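View pics/g3_top.png

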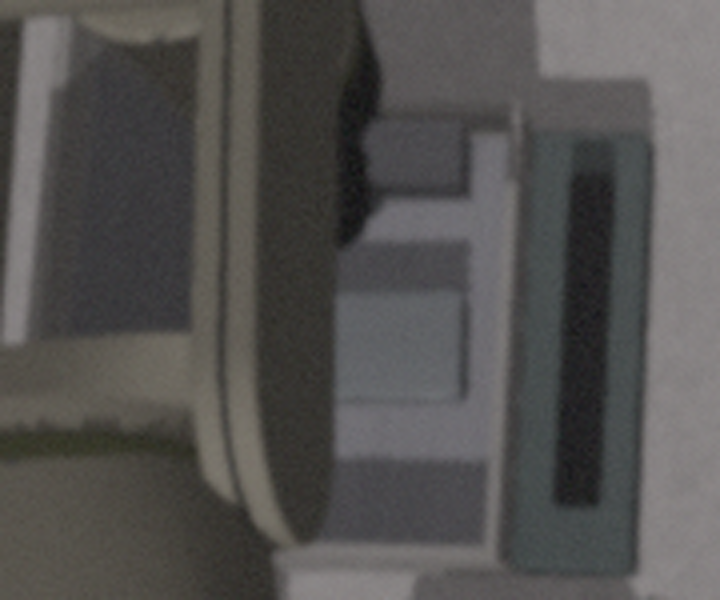

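```bash
python3 - <<'E'
from h import *
p=np.array([555.5,197.5,np.radians(8)])
a=p[2];R=np.array([[np.cos(a),np.sin(a)],[-np.sin(a),np.cos(a)]])
for uv,z in(((231,191.5),181),((230,209.5),181),((229.5,233.5),78),((229,261),78),((229,261),44)): print((R@(back("top",uv,z)[:2]-p[:2])).round(1))
# scene: case top corners near end
for uv,z in((((402)/4+320,245/4+100),181),((465/4+320,262/4+100),181),((450/4+320,312/4+100),78),((370/4+320,289/4+100),78)): print("s",(R@(back("scene",uv,z)[:2]-p[:2])).round(1))
print(R@(sense()["tool_pos"][:2]-p[:2]))
E
```

```text
[ 82.7 -65.9]
[ 46.4 -65.8]
[ 21.8 -48.5]
[-37.  -50.5]
[-31.3 -44.4]
s [ 62.8 -77.2]
s [ 95.5 -75.5]
s [21.4 57.5]
s [-27.3  55.5]
[ 66.9935063  -10.80641161]
```

```bash
python3 -m pendant '[[[0,-0.3,0.3,0],[0,-0.2,0.6,0],[0,0,0.6,0],[0,0,0.6,0],[0,0,0.6,0],[0,0,0.6,0],[0,0,0.4,0],[0,0,0.2,0],[0,0,0,0],[0,0,0,0]]]';  python3 go.py 622 207 51.5 8
```

```text
time: 9.57
tool_pos: [620.1, 202.0, 62.2]
tcp_rot: [178.9, 0.0, 8.1]
ft_force: [0.6, -0.4, -0.6]
finger_gap: 31.1
units [ 0.13 -0.24  0.53] turn 0.03 pos [620.1 202.   62.2] rot [178.9   0.    8.1] t 9.57 F [ 0.6 -0.4 -0.6] gap 31.1
```

```bash
python3 -m pendant '[[[0.1,-0.2,0.1,0],[0,0,0.15,0],[0,0,0.15,0],[0,0,0.1,0],[0,0,0.05,0],[0,0,0,0],[0,0,0,0],[0,0,0,0],[0,0,0,0],[0,0,0,0]]]';  python3 go.py 622 207 51.5 8
```

```text
time: 10.4
tool_pos: [624.3, 207.3, 53.9]
tcp_rot: [178.9, -0.3, 8.1]
ft_force: [-0.4, -0.4, -0.1]
finger_gap: 31.6
units [-0.12 -0.01  0.12] turn 0.03 pos [624.3 207.3  53.9] rot [178.9  -0.3   8.1] t 10.4 F [-0.4 -0.4 -0.1] gap 31.6
```

```bash
python3 -m pendant '[[[-0.1,0,0.06,0],[0,0,0.05,0],[0,0,0.03,0],[0,0,0,0],[0,0,0,0],[0,0,0,0],[0,0,0,0],[0,0,0,0],[0,0,0,0],[0,0,0,0]]]';  python3 go.py 622 207 51.5 8; python3 -m pendant '[[[0,0,0,0],[0,0,0,0],[0,0,0,0],[0,0,0,0],[0,0,0,0],[0,0,0,0],[0,0,-0.3,0],[0,0,-0.6,0],[0,0,-1,0],[0,0,-1,0]]]' 0.06;  python3 go.py 622 207 51.5 8
```

```text
time: 11.23
tool_pos: [622.2, 206.9, 51.1]
tcp_rot: [178.9, -0.3, 8.1]
ft_force: [-0.2, -0.0, -1.6]
finger_gap: 31.3
units [-0.01 -0.01 -0.02] turn 0.03 pos [622.2 206.9  51.1] rot [178.9  -0.3   8.1] t 11.23 F [-0.2 -0.  -1.6] gap 31.3
time: 12.07
tool_pos: [618.6, 207.0, 107.6]
tcp_rot: [178.9, 0.2, 8.1]
ft_force: [0.3, 0.2, 0.6]
finger_gap: 44.9
units [ 0.17 -0.03  2.81] turn 0.02 pos [618.6 207.  107.6] rot [178.9   0.2   8.1] t 12.07 F [0.3 0.2 0.6] gap 44.9
```

```bash
python3 go.py 595 -313 130 8; python3 -m pendant '[[[0,0.3,-1,0],[-0.1,1,-0.6,0],[-0.2,1,0,0],[-0.2,1,0,0],[-0.2,1,0,0],[-0.2,1,0,0],[-0.2,1,0,0],[-0.2,1,0,0],[-0.2,1,0,0],[-0.2,1,0,0]]]' 1;  python3 go.py 595 -313 130 8
```

```text
units [-4.84 25.59 -0.61] turn 0.02 pos [618.6 207.  107.6] rot [178.9   0.2   8.1] t 12.07 F [0.3 0.2 0.6] gap 44.9
time: 12.9
tool_pos: [617.8, 17.5, 167.8]
tcp_rot: [178.9, -1.3, 8.6]
ft_force: [0.5, -0.2, 0.0]
finger_gap: 85.1
units [-3.63 16.13  2.11] turn 0.12 pos [617.8  17.5 167.8] rot [178.9  -1.3   8.6] t 12.9 F [ 0.5 -0.2  0. ] gap 85.1
```

```bash
python3 -m pendant '[[[-0.2,1,0,0],[-0.2,1,0,0],[-0.2,1,0,0],[-0.2,1,0,0],[-0.2,1,0,0],[-0.2,1,0,0],[-0.2,1,0,0],[-0.2,1,0,0],[-0.2,1,0,0],[-0.2,1,0,0]]]' 1;  python3 go.py 595 -313 130 8
```

```text
time: 13.73
tool_pos: [609.2, -197.0, 187.3]
tcp_rot: [178.6, -2.1, 8.6]
ft_force: [-0.3, 0.6, -0.3]
finger_gap: 85.4
units [-1.67  5.56  2.94] turn 0.13 pos [ 609.2 -197.   187.3] rot [178.6  -2.1   8.6] t 13.73 F [-0.3  0.6 -0.3] gap 85.4
```

```bash
python3 -m pendant '[[[-0.2,1,0.2,0],[-0.2,1,0.2,0],[-0.2,1,0.2,0],[-0.2,1,0.2,0],[-0.2,0.7,0.2,0],[0,0.3,0.2,0],[0,0,0,0],[0,0,0,0],[0,0,0,0],[0,0,0,0]]]' 1;  python3 go.py 595 -313 6 8
python3 - <<'E'
from h import *
for n,P in (("scene",[595,-313,40]),("top",[556,198,90])):
    im=snapshot(n)[:,:,::-1].copy(); 
    u,v=proj(n,P)[0]; x,y=max(int(u)-90,0),max(int(v)-80,0)
    cv2.imwrite(f"pics/g4_{n}.png",cv2.resize(im[y:y+150,x:x+180],None,fx=4,fy=4,interpolation=2)); print(x,y)
E
```

```text
time: 14.57
tool_pos: [606.3, -307.8, 175.6]
tcp_rot: [178.3, -2.6, 8.4]
ft_force: [-0.4, -0.4, 0.9]
finger_gap: 85.2
units [-0.97 -0.08  8.45] turn 0.09 pos [ 606.3 -307.8  175.6] rot [178.3  -2.6   8.4] t 14.57 F [-0.4 -0.4  0.9] gap 85.2
135 239
114 161
```

View pics/g4_scene.png

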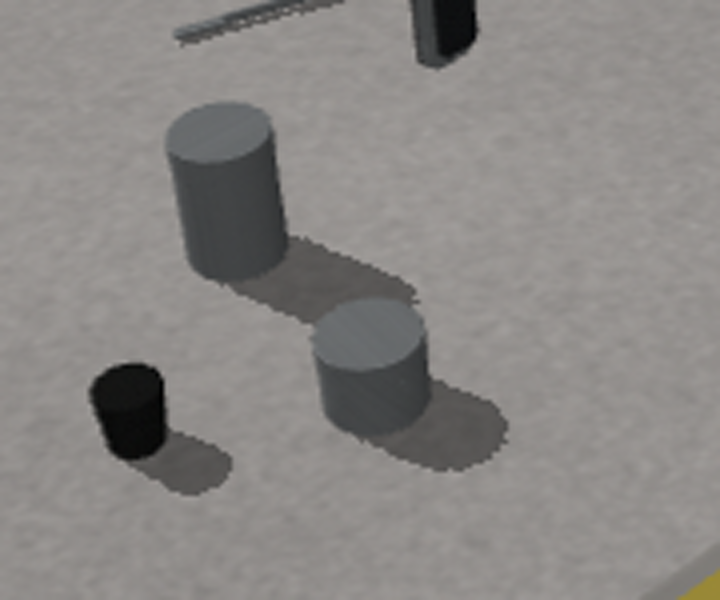

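View pics/g4_top.png

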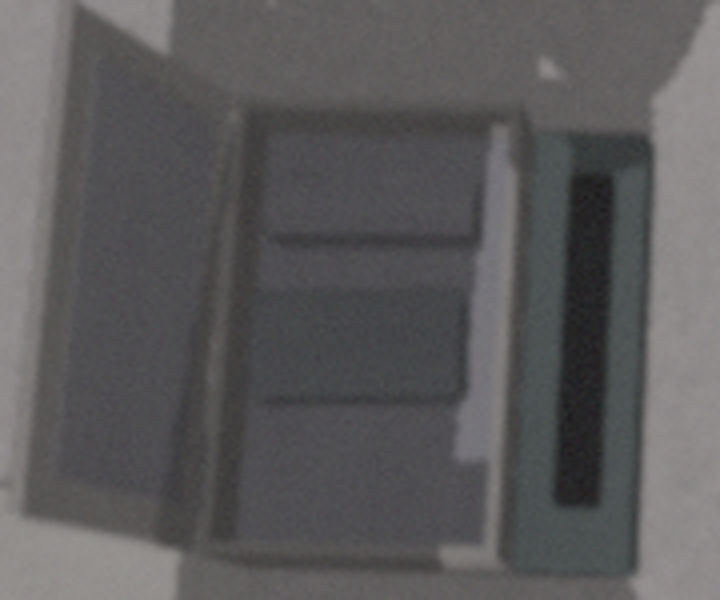

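```bash
python3 go.py 594 -313 8 8; python3 -m pendant '[[[-0.4,0,0.4,0],[-0.4,0,0.6,0],[-0.2,-0.05,0.7,0],[0,0,0.7,0],[0,0,0.7,0],[0,0,0.7,0],[0,0,0.7,0],[0,0,0.4,0],[0,0,0.2,0],[0,0,0,0]]]' 1;  python3 go.py 594 -313 8 8
```

```text
units [-1.03 -0.08  8.35] turn 0.1 pos [ 606.4 -307.7  175.7] rot [178.3  -2.6   8.5] t 14.67 F [0.4 0.4 0.3] gap 85.6
time: 15.5
tool_pos: [594.6, -308.0, 67.3]
tcp_rot: [178.2, -2.7, 8.8]
ft_force: [0.2, 0.5, 0.1]
finger_gap: 85.6
units [-0.21  0.15  2.96] turn 0.18 pos [ 594.6 -308.    67.3] rot [178.2  -2.7   8.8] t 15.5 F [0.2 0.5 0.1] gap 85.6
```

```bash
python3 -m pendant '[[[-0.1,0.1,0.3,0],[-0.1,0.1,0.5,0],[0,0,0.6,0],[0,0,0.6,0],[0,0,0.4,0],[0,0,0.2,0],[0,0,0,0],[0,0,0,0],[0,0,0,0],[0,0,0,0]]]' 1;  python3 go.py 594 -313 8 8
python3 - <<'E'
from h import *
for n,P in (("scene",[595,-313,40]),("top",[594,-313,20])):
    im=snapshot(n)[:,:,::-1].copy(); 
    u,v=proj(n,P)[0]; x,y=max(int(u)-90,0),max(int(v)-80,0)
    cv2.imwrite(f"pics/g5_{n}.png",cv2.resize(im[y:y+150,x:x+180],None,fx=4,fy=4,interpolation=2)); print(x,y)
E
```

```text
time: 16.33
tool_pos: [594.8, -315.3, 10.7]
tcp_rot: [178.1, -2.8, 8.8]
ft_force: [0.2, -0.2, 0.3]
finger_gap: 85.3
units [-0.03 -0.12  0.13] turn 0.17 pos [ 594.8 -315.3   10.7] rot [178.1  -2.8   8.8] t 16.33 F [ 0.2 -0.2  0.3] gap 85.3
135 239
353 186
```

View pics/g5_scene.png

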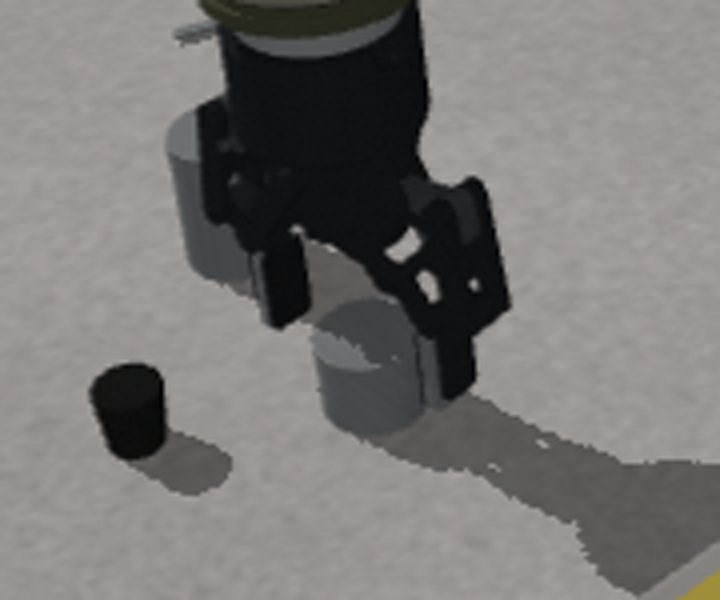

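```bash
python3 -m pendant '[[[0,-0.1,0.1,0],[0,0,0,0],[0,0,0,0],[0,0,0,0],[0,0,0,0],[0,0,0,0],[0,0,0,0],[0,0,0,0],[0,0,0,0],[0,0,0,0]]]' -1 40;  python3 go.py 594 -313 8 8;  python3 -m pendant '[[[0,0,0,0],[0,0,0,0],[0,0,-0.4,0],[0,0,-0.8,0],[0,0,-1,0],[0,0,-1,0],[0,0,-1,0],[0,0,-1,0],[0,0,-0.5,0],[0,0,0,0]]]';  python3 go.py 594 -313 8 8
```

```text
time: 17.27
tool_pos: [595.8, -313.8, 10.8]
tcp_rot: [178.0, -2.9, 8.8]
ft_force: [0.5, 0.4, 0.3]
finger_gap: 44.8
units [-0.09 -0.06  0.13] turn 0.18 pos [ 595.8 -313.8   10.8] rot [178.   -2.9   8.8] t 17.27 F [0.5 0.4 0.3] gap 44.8
time: 18.1
tool_pos: [586.7, -309.2, 129.0]
tcp_rot: [178.2, -2.7, 8.8]
ft_force: [0.6, -0.1, -1.0]
finger_gap: 44.8
units [0.05 0.06 6.06] turn 0.18 pos [ 586.7 -309.2  129. ] rot [178.2  -2.7   8.8] t 18.1 F [ 0.6 -0.1 -1. ] gap 44.8
```

```bash
python3 go.py 480 187 150 98; python3 -m pendant '[[[0,-0.4,-0.3,0],[-0.05,-1,-0.3,0],[-0.05,-1,-0.3,0],[-0.05,-1,-0.1,0],[-0.05,-1,0,0],[-0.05,-1,0,0],[-0.05,-1,0,0],[-0.05,-1,0,0],[-0.05,-1,0,0],[-0.05,-1,0,0]]]';  python3 go.py 480 187 150 98
```

```text
units [ -1.43 -25.29  -1.9 ] turn -19.46 pos [ 586.7 -309.2  129. ] rot [178.2  -2.7   8.8] t 18.1 F [ 0.6 -0.1 -1. ] gap 44.8
time: 18.93
tool_pos: [540.8, -114.5, 134.3]
tcp_rot: [178.6, -2.0, 8.5]
ft_force: [-0.2, 0.3, -1.2]
finger_gap: 44.9
units [ -0.75 -15.33  -1.18] turn -19.53 pos [ 540.8 -114.5  134.3] rot [178.6  -2.    8.5] t 18.93 F [-0.2  0.3 -1.2] gap 44.9
```

```bash
python3 -m pendant '[[[-0.05,-1,-0.4,0],[-0.05,-1,-0.4,0],[-0.05,-1,-0.2,0],[-0.05,-1,-0.1,0],[-0.05,-1,-0.1,0],[-0.05,-1,-0.1,0],[-0.05,-1,0,0],[-0.05,-1,0,0],[-0.05,-1,0,0],[-0.05,-1,0,0]]]';  python3 go.py 480 187 150 98
```

```text
time: 19.77
tool_pos: [486.2, 97.4, 143.9]
tcp_rot: [179.0, -0.9, 8.5]
ft_force: [0.0, -0.5, -1.1]
finger_gap: 44.4
units [ 0.36 -4.47 -0.38] turn -19.52 pos [486.2  97.4 143.9] rot [179.   -0.9   8.5] t 19.77 F [ 0.  -0.5 -1.1] gap 44.4
```

```bash
python3 -m pendant '[[[0,-1,0,0],[0,-1,0,0],[0,-1,0,-0.5],[0,-0.6,0,-1],[0,0,0,-1],[0,0,0,-1],[0,0,0,-1],[0,0,0,-1],[0,0,0,-1],[0,0,0,-1]]]';  python3 go.py 480 187 150 98
```

```text
time: 20.6
tool_pos: [460.1, 179.0, 129.8]
tcp_rot: [179.4, 0.8, 44.8]
ft_force: [-0.4, 0.4, -0.7]
finger_gap: 44.2
units [ 0.97  0.43 -1.02] turn -11.6 pos [460.1 179.  129.8] rot [179.4   0.8  44.8] t 20.6 F [-0.4  0.4 -0.7] gap 44.2
```

```bash
python3 -m pendant '[[[0,0,0,-1],[0,0,0,-1],[0,0,0,-1],[0,0,0,-1],[0,0,0,-1],[0,0,0,-1],[0,0,0,-1],[0,0,0,-1],[0,0,0,-1],[0,0,0,-1]]]';  python3 go.py 480 187 150 98
```

```text
time: 21.43
tool_pos: [447.4, 179.9, 117.1]
tcp_rot: [-178.6, 1.1, 93.2]
ft_force: [-0.7, 0.6, -1.2]
finger_gap: 44.4
units [ 0.23  1.61 -1.69] turn -1.05 pos [447.4 179.9 117.1] rot [-178.6    1.1   93.2] t 21.43 F [-0.7  0.6 -1.2] gap 44.4
```

```bash
python3 -m pendant '[[[0,0.3,-0.4,-0.5],[0,0.5,-0.4,-0.3],[0.1,0.5,-0.2,0],[0.1,0.3,0,0],[0,0,0,0],[0,0,0,0],[0,0,0,0],[0,0,0,0],[0,0,0,0],[0,0,0,0]]]';  python3 go.py 480 187 55 98
python3 - <<'E'
from h import *
for n,P in (("scene",[556,198,90]),("top",[556,198,90])):
    im=snapshot(n)[:,:,::-1].copy(); 
    u,v=proj(n,P)[0]; x,y=max(int(u)-90,0),max(int(v)-80,0)
    cv2.imwrite(f"pics/g6_{n}.png",cv2.resize(im[y:y+150,x:x+180],None,fx=4,fy=4,interpolation=2)); print(x,y)
E
```

```text
time: 22.27
tool_pos: [470.1, 187.9, 126.9]
tcp_rot: [-177.5, 1.2, 97.5]
ft_force: [0.0, 0.4, -1.0]
finger_gap: 44.6
units [-0.04  0.64  3.57] turn -0.11 pos [470.1 187.9 126.9] rot [-177.5    1.2   97.5] t 22.27 F [ 0.   0.4 -1. ] gap 44.6
320 100
114 161
```

View pics/g6_scene.png

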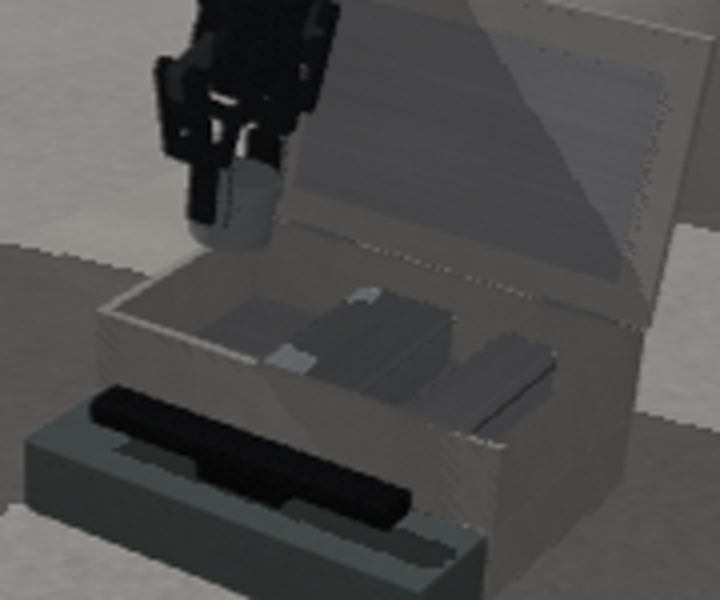

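View pics/g6_top.png

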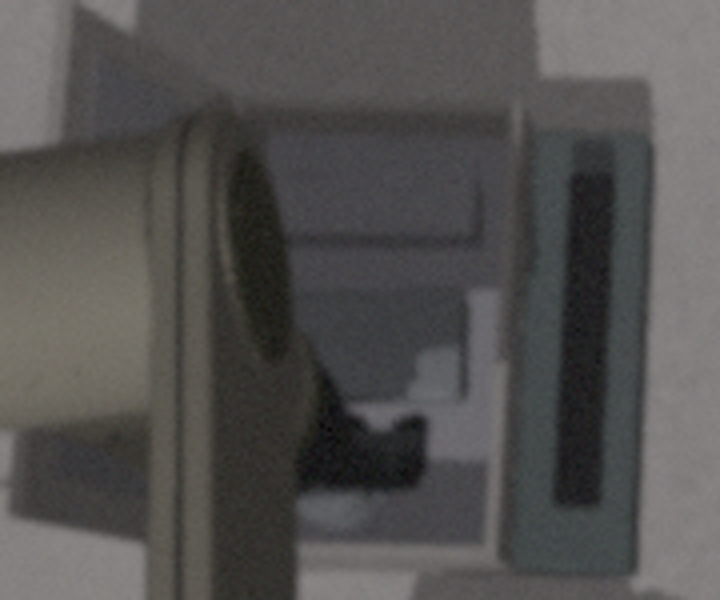

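```bash
python3 -m pendant '[[[0,0.3,0,0],[0,0.2,0.2,0],[0,0.1,0.4,0],[0,0,0.4,0],[0,0,0.4,0],[0,0,0.2,0],[0,0,0,0],[0,0,0,0],[0,0,0,0],[0,0,0,0]]]';  python3 go.py 480 187 55 98
```

```text
time: 23.2
tool_pos: [481.2, 188.3, 89.5]
tcp_rot: [-177.4, 1.2, 97.4]
ft_force: [0.9, -0.2, -1.3]
finger_gap: 44.6
units [-0.02  0.01  1.73] turn -0.12 pos [481.2 188.3  89.5] rot [-177.4    1.2   97.4] t 23.2 F [ 0.9 -0.2 -1.3] gap 44.6
```

```bash
python3 -m pendant '[[[0,0,0.3,0],[0,0,0.4,0],[0,0,0.3,0],[0,0,0.2,0],[0,0,0.15,0],[0,0,0.05,0],[0,0,0,0],[0,0,0,0],[0,0,0,0],[0,0,0,0]]]';  python3 go.py 480 187 55 98
```

```text
time: 24.03
tool_pos: [480.4, 187.6, 59.3]
tcp_rot: [-177.5, 1.2, 97.5]
ft_force: [0.3, -0.2, -1.3]
finger_gap: 44.6
units [-0.03 -0.01  0.22] turn -0.12 pos [480.4 187.6  59.3] rot [-177.5    1.2   97.5] t 24.03 F [ 0.3 -0.2 -1.3] gap 44.6
```

```bash
python3 -m pendant '[[[0,0,0.08,0],[0,0,0.08,0],[0,0,0.04,0],[0,0,0,0],[0,0,0,0],[0,0,0,0],[0,0,0,0],[0,0,0,0],[0,0,0,0],[0,0,0,0]]]';  python3 go.py 480 187 55 98; python3 -m pendant '[[[0,0,0,0],[0,0,0,0],[0,0,0,0],[0,0,0,0],[0,0,0,0],[0,0,0,0],[0,0,-0.3,0],[0,0,-0.6,0],[0,0,-1,0],[0,0,-1,0]]]' 0.5;  python3 go.py 480 187 55 98
```

```text
time: 24.87
tool_pos: [481.2, 187.9, 56.4]
tcp_rot: [-177.6, 1.1, 97.5]
ft_force: [-0.7, 0.4, 0.0]
finger_gap: 44.6
units [-0.03 -0.06  0.08] turn -0.12 pos [481.2 187.9  56.4] rot [-177.6    1.1   97.5] t 24.87 F [-0.7  0.4  0. ] gap 44.6
time: 25.7
tool_pos: [480.3, 188.3, 113.4]
tcp_rot: [-177.1, 1.2, 97.5]
ft_force: [-0.2, -0.3, -0.3]
finger_gap: 63.8
units [-0.    0.12  2.92] turn -0.12 pos [480.3 188.3 113.4] rot [-177.1    1.2   97.5] t 25.7 F [-0.2 -0.3 -0.3] gap 63.8
```

```bash
python3 -m pendant '[[[0,0,-1,0],[0,0,-1,0],[0,0,-1,0.5],[0,0,-1,1],[0,0,-1,1],[0,0,-1,1],[0,0,-1,1],[0,0,-0.5,1],[0,0,0,1],[0,0,0,1]]]' -1;  python3 go.py 556 198 290 8
python3 - <<'E'
from h import *
for n,P in (("scene",[556,198,140]),("top",[556,238,90])):
    im=snapshot(n)[:,:,::-1].copy(); 
    u,v=proj(n,P)[0]; x,y=max(int(u)-90,0),max(int(v)-80,0)
    cv2.imwrite(f"pics/g7_{n}.png",cv2.resize(im[y:y+150,x:x+180],None,fx=4,fy=4,interpolation=2)); print(x,y)
p=np.array([555.5,197.5,np.radians(8)])
for n,a,b in(("top",(130,160.5),(116.8,289)),("scene",(499,109.3),(396.7,85.7))):
  best=min((np.linalg.norm(proj(n,place(p,[[121,76-152*np.cos(t),92+152*np.sin(t)],[-121,76-152*np.cos(t),92+152*np.sin(t)]]))-np.array([a,b])),t) for t in np.linspace(1.2,2,81)); print(n,best)
E
```

```text
time: 26.53
tool_pos: [489.3, 193.4, 290.8]
tcp_rot: [-179.2, 1.9, 61.7]
ft_force: [-0.1, -0.6, -0.4]
finger_gap: -0.0
units [ 1.78  2.82 -0.06] turn 11.71 pos [489.3 193.4 290.8] rot [-179.2    1.9   61.7] t 26.53 F [-0.1 -0.6 -0.4] gap -0.0
322 78
95 158
top (np.float64(2.4236531825634877), np.float64(1.8199999999999998))
scene (np.float64(1.394728077470763), np.float64(1.8900000000000001))
```

View pics/g7_scene.png

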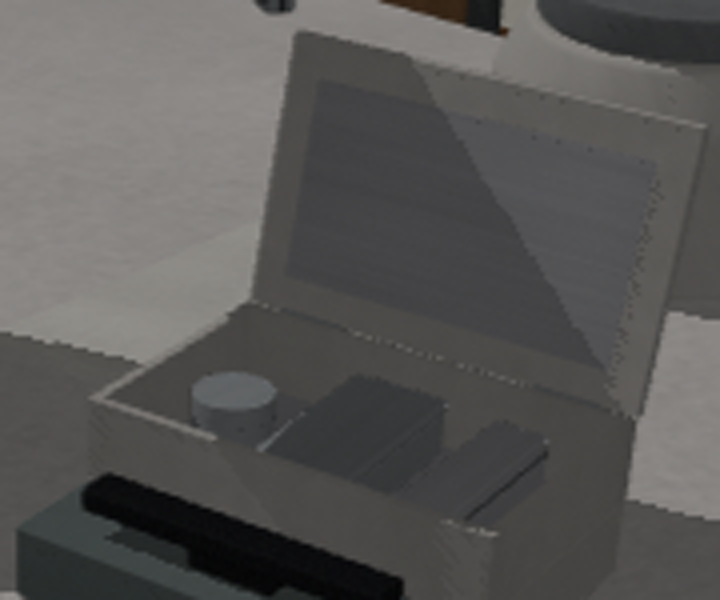

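View pics/g7_top.png

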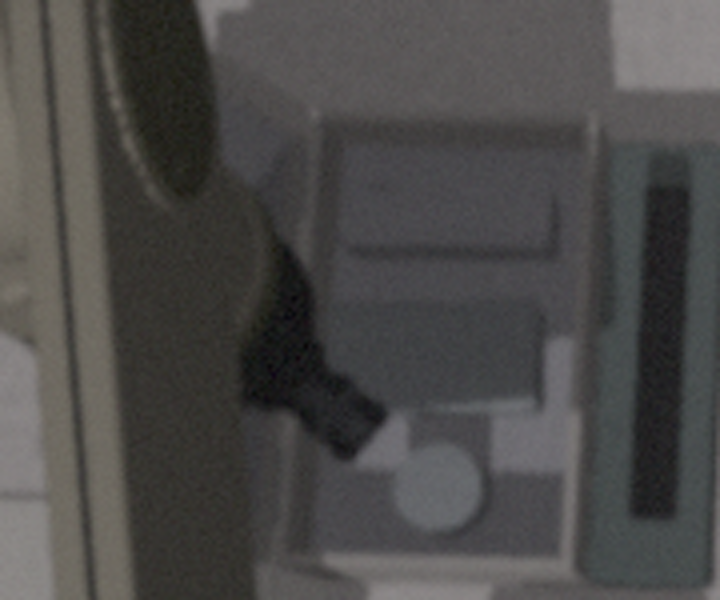

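```bash
python3 -m pendant '[[[0,0,-0.4,1],[0,0,-0.4,1],[0,0,-0.4,1],[0,0,-0.3,1],[0,0,-0.2,1],[0,0,-0.2,1],[0,0,-0.2,1],[0,0,-0.1,1],[0,0,-0.1,1],[0,0,0,1]]]';  python3 go.py 531 375 310 8
```

```text
time: 27.47
tool_pos: [487.6, 193.7, 341.2]
tcp_rot: [179.2, 2.1, 16.0]
ft_force: [-0.3, -0.1, -0.7]
finger_gap: 0.0
units [ 4.63 -8.14  1.28] turn 1.74 pos [487.6 193.7 341.2] rot [179.2   2.1  16. ] t 27.47 F [-0.3 -0.1 -0.7] gap 0.0
```

```bash
python3 -m pendant '[[[0,0,0,0.8],[0,0,0,0.7],[0.2,-0.5,0,0],[0.3,-1,0,0],[0.4,-1,0,0],[0.4,-1,0,0],[0.4,-1,0,0],[0.4,-1,0,0],[0.4,-1,0,0],[0.4,-1,0,0]]]';  python3 go.py 531 375 310 8
```

```text
time: 28.3
tool_pos: [518.8, 358.4, 338.5]
tcp_rot: [179.0, 2.1, 10.6]
ft_force: [-0.7, -0.5, -1.1]
finger_gap: -0.1
units [ 0.8  -0.73  1.38] turn 0.57 pos [518.8 358.4 338.5] rot [179.    2.1  10.6] t 28.3 F [-0.7 -0.5 -1.1] gap -0.1
```

```bash
python3 -m pendant '[[[0.4,0,0,0.3],[0.2,0,0,0],[0,0,0.4,0],[0,0,0.8,0],[0,0,1,0],[0,0,1,0],[0,0,1,0],[0,0,1,0],[0,0,0.5,0],[0,0,0,0]]]';  python3 go.py 531 375 205 8
python3 - <<'E'
from h import *
s=sense()["tool_pos"];p=np.array([555.5,197.5]);a=np.radians(8);R=np.array([[np.cos(a),np.sin(a)],[-np.sin(a),np.cos(a)]]);print("cab",R@(s[:2]-p),s[2])
for n,P in (("scene",[556,198,140]),):
    im=snapshot(n)[:,:,::-1].copy(); 
    u,v=proj(n,P)[0]; x,y=max(int(u)-90,0),max(int(v)-110,0)
    cv2.imwrite(f"pics/g8_{n}.png",cv2.resize(im[y:y+150,x:x+180],None,fx=4,fy=4,interpolation=2)); print(x,y)
E
```

```text
time: 29.13
tool_pos: [523.5, 363.0, 215.2]
tcp_rot: [179.1, 2.3, 11.2]
ft_force: [-0.4, 0.0, -0.2]
finger_gap: 0.2
units [ 0.5  -0.52  0.48] turn 0.69 pos [523.5 363.  215.2] rot [179.1   2.3  11.2] t 29.13 F [-0.4  0.  -0.2] gap 0.2
cab [ -8.66372197 168.33842903] 215.15649001168356
322 48
```

View pics/g8_scene.png

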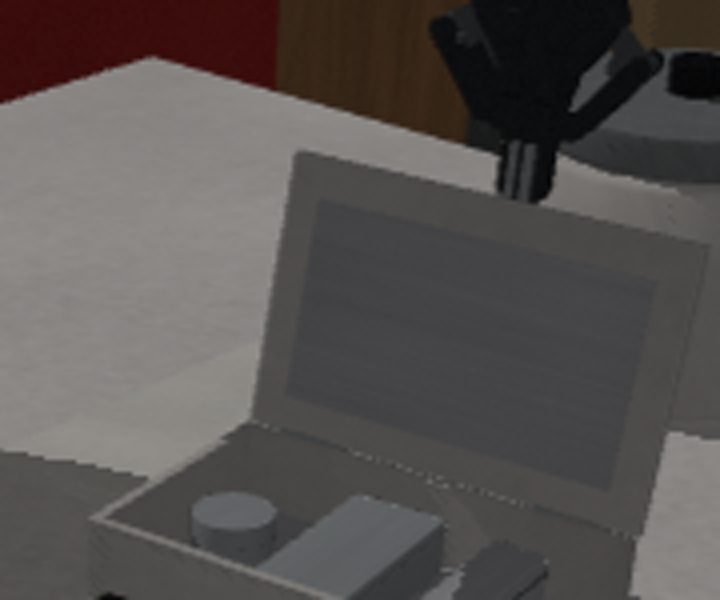

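```bash
python3 -m pendant '[[[0.1,0,0.3,0.6],[0.2,0.2,0.2,0],[0,0.5,0,0],[0,0.6,0,0],[0,0.6,0,0],[0,0.6,0,0],[0,0.6,0,0],[0,0.6,0,0],[0,0.6,0,0],[0,0.6,0,0]]]'
cat > cab.py <<'E'
from h import *
s=sense();q=s["tool_pos"];p=np.array([555.5,197.5]);a=np.radians(8);R=np.array([[np.cos(a),np.sin(a)],[-np.sin(a),np.cos(a)]]);print("cab",(R@(q[:2]-p)).round(1),q[2].round(1),"rot",s["tcp_rot"].round(1),"F",s["ft_force"].round(1),"t",s["time"])
E
python3 cab.py
```

```text
time: 30.02
tool_pos: [547.7, 260.6, 216.1]
tcp_rot: [179.4, 1.6, 8.9]
ft_force: [-0.3, 2.5, -0.6]
finger_gap: 0.1
cab [ 1.  63.6] 216.1 rot [179.4   1.6   8.9] F [-0.3  2.5 -0.6] t 30.0167
```

```bash
python3 -m pendant '[[[0,0.5,0.2,0],[0,0.5,0.3,0],[0,0.5,0.4,0],[0,0.4,0.5,0],[0,0.3,0.6,0],[0,0.3,0.6,0],[0,0.3,0.6,0],[0,0.3,0.6,0],[0,0.3,0.6,0],[0,0.3,0.6,0]]]'; python3 cab.py
```

```text
time: 30.85
tool_pos: [560.0, 175.3, 109.8]
tcp_rot: [179.3, 1.3, 8.7]
ft_force: [0.3, 1.7, 0.7]
finger_gap: -0.1
cab [  1.3 -22.6] 109.8 rot [179.3   1.3   8.7] F [0.3 1.7 0.7] t 30.85
```

```bash
python3 -m pendant '[[[0,0.4,0.1,0],[0,0.4,0.2,0],[0,0.3,0.2,0],[0,0,0.2,0],[0,0,0.2,0],[0,0,0.2,0],[0,0,0.2,0],[0,0,0.2,0],[0,0,0.2,0],[0,0,0.2,0]]]'; python3 cab.py
python3 - <<'E'
from h import *
for n,P in (("scene",[556,198,140]),):
    im=snapshot(n)[:,:,::-1].copy(); 
    u,v=proj(n,P)[0]; x,y=max(int(u)-90,0),max(int(v)-60,0)
    cv2.imwrite(f"pics/g9_{n}.png",cv2.resize(im[y:y+150,x:x+180],None,fx=4,fy=4,interpolation=2)); print(x,y)
E
```

```text
time: 31.68
tool_pos: [562.3, 156.5, 99.7]
tcp_rot: [-179.9, 1.2, 9.0]
ft_force: [-17.6, -0.9, 30.4]
finger_gap: 0.0
cab [  1.1 -41.6] 99.7 rot [-179.9    1.2    9. ] F [-17.6  -0.9  30.4] t 31.6833
322 98
```

View pics/g9_scene.png

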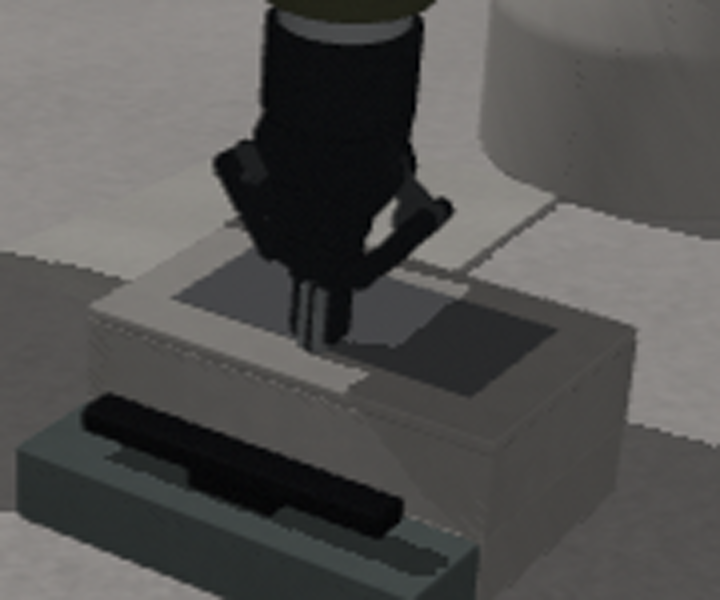

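```bash
python3 -m pendant '[[[0,0,-0.5,0],[0,0,-1,0],[0,0.3,-0.5,0.2],[0,0.6,0,0],[0,0.8,0,0],[0,0.8,0,0],[0,0.6,0,0],[0,0.3,0,0],[0,0,0,0],[0,0,0,0]]]'; python3 cab.py
python3 - <<'E'
from h import *
for n,P in (("scene",[571,86,80]),("top",[571,86,80])):
    im=snapshot(n)[:,:,::-1].copy(); 
    u,v=proj(n,P)[0]; x,y=max(int(u)-90,0),max(int(v)-80,0)
    cv2.imwrite(f"pics/g10_{n}.png",cv2.resize(im[y:y+150,x:x+180],None,fx=4,fy=4,interpolation=2)); print(x,y)
E
```

```text
time: 32.57
tool_pos: [573.4, 78.3, 140.1]
tcp_rot: [179.9, 1.3, 7.9]
ft_force: [0.1, 0.6, 0.4]
finger_gap: -0.1
cab [   1.2 -120.6] 140.1 rot [179.9   1.3   7.9] F [0.1 0.6 0.4] t 32.5667
290 125
169 163
```

View pics/g10_scene.png

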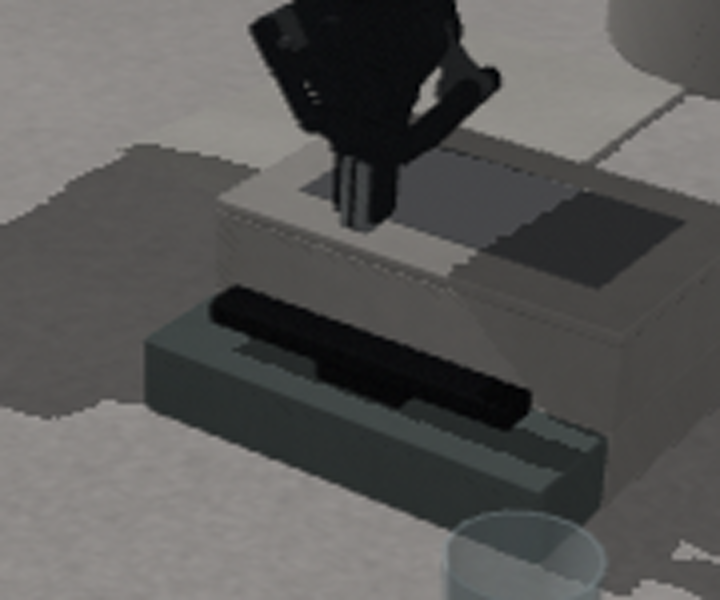

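View pics/g10_top.png

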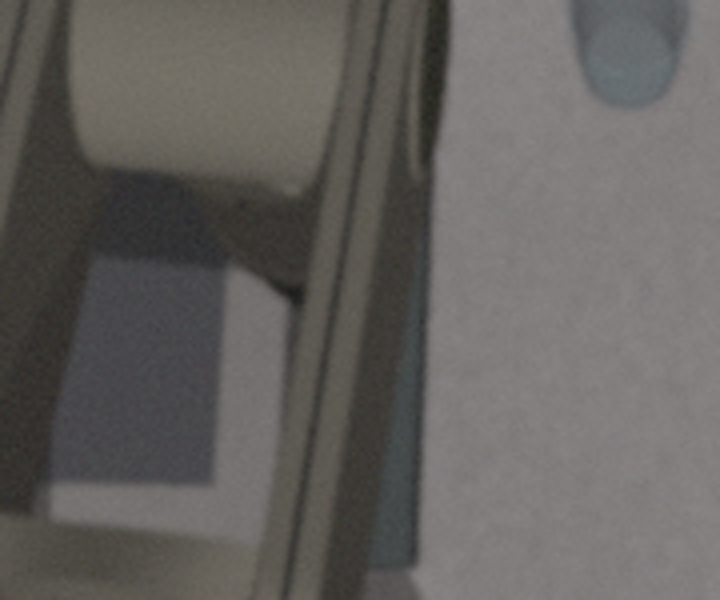

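```bash
python3 - <<'E'
from h import *
im=snapshot("scene")[:,:,::-1].copy(); s=sense()["tool_pos"]; print(s,"tip px",proj("scene",s))
p=np.array([555.5,197.5,np.radians(8)])
print(proj("scene",place(p,[[0,-112,70],[-90,-100,70],[-90,-124,70],[90,-100,70],[90,-124,70]])))
x,y=335,160
c=cv2.resize(im[y:y+75,x:x+100],None,fx=8,fy=8,interpolation=2); c=cv2.convertScaleAbs(c,alpha=2.2,beta=10)
for i in range(0,100,10): cv2.putText(c,str(x+i),(i*8,10),0,.35,(0,255,255),1)
for i in range(0,75,10): cv2.putText(c,str(y+i),(0,i*8+4),0,.35,(0,255,255),1)
cv2.imwrite("pics/g11.png",c)
E
```

```text
[573.40100838  79.38377197 140.33278704] tip px [[379.86399754 179.91153302]]
[[380.1599856  209.92537428]
 [347.2639612  194.62323317]
 [340.34529705 199.12532961]
 [422.53051517 221.41871075]
 [416.0867573  226.63731866]]
```

View pics/g11.png

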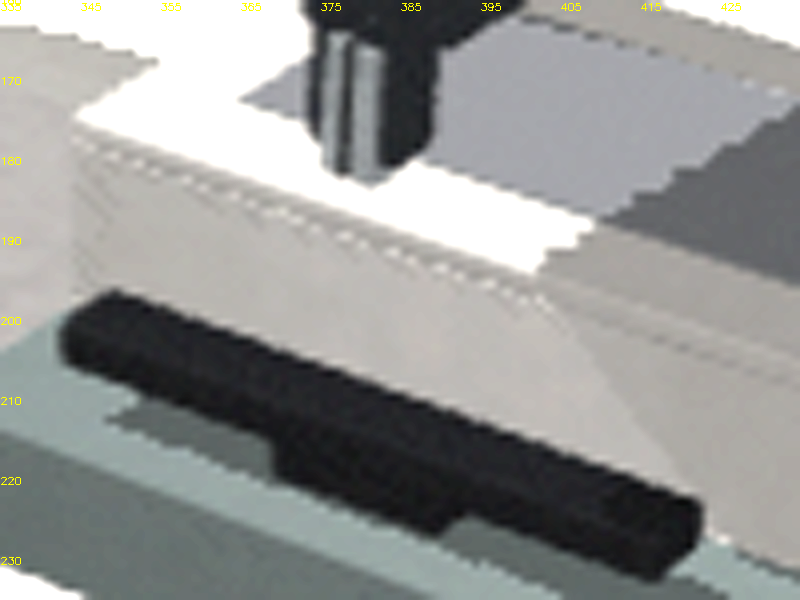

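```bash
python3 -m pendant '[[[0,-0.2,0.3,0],[0,0,0.6,0],[0,0,0.6,0],[0,0,0.5,0],[0,0,0.4,0],[0,0,0.2,0],[0,0,0,0],[0,0,0,0],[0,0,0,0],[0,0,0,0]]]'; python3 cab.py
```

```text
time: 33.55
tool_pos: [569.3, 86.5, 80.1]
tcp_rot: [180.0, 1.5, 8.2]
ft_force: [0.2, -1.0, 0.3]
finger_gap: 0.2
cab [  -1.8 -111.8] 80.1 rot [180.    1.5   8.2] F [ 0.2 -1.   0.3] t 33.55
```

```bash
python3 -m pendant '[[[0.1,0.05,0.2,0],[0.05,0,0.2,0],[0,0,0.15,0],[0,0,0.15,0],[0,0,0.1,0],[0,0,0.1,0],[0,0,0.1,0],[0,0,0,0],[0,0,0,0],[0,0,0,0]]]'; python3 cab.py
```

```text
time: 34.38
tool_pos: [574.9, 85.8, 62.8]
tcp_rot: [179.9, 1.2, 8.2]
ft_force: [-2.3, -0.6, 5.8]
finger_gap: 0.3
cab [   3.7 -113.4] 62.8 rot [179.9   1.2   8.2] F [-2.3 -0.6  5.8] t 34.3833
```

```bash
python3 -m pendant '[[[0,0,0.1,0],[0,0,0.05,0],[0,0,0.05,0],[0,0,0.02,0],[0,0,0.02,0],[0,0,0.02,0],[0,0,0.02,0],[0,0,0.02,0],[0,0,0.02,0],[0,0,0.02,0]]]'; python3 cab.py
python3 - <<'E'
from h import *
im=snapshot("scene")[:,:,::-1].copy()
x,y=335,160
c=cv2.resize(im[y:y+75,x:x+100],None,fx=8,fy=8,interpolation=2); c=cv2.convertScaleAbs(c,alpha=2.2,beta=10)
cv2.imwrite("pics/g12.png",c)
E
```

```text
time: 35.22
tool_pos: [575.2, 85.8, 62.1]
tcp_rot: [179.9, 1.1, 8.2]
ft_force: [-2.9, 0.9, 5.6]
finger_gap: 0.1
cab [   3.9 -113.4] 62.1 rot [179.9   1.1   8.2] F [-2.9  0.9  5.6] t 35.2167
```

View pics/g12.png

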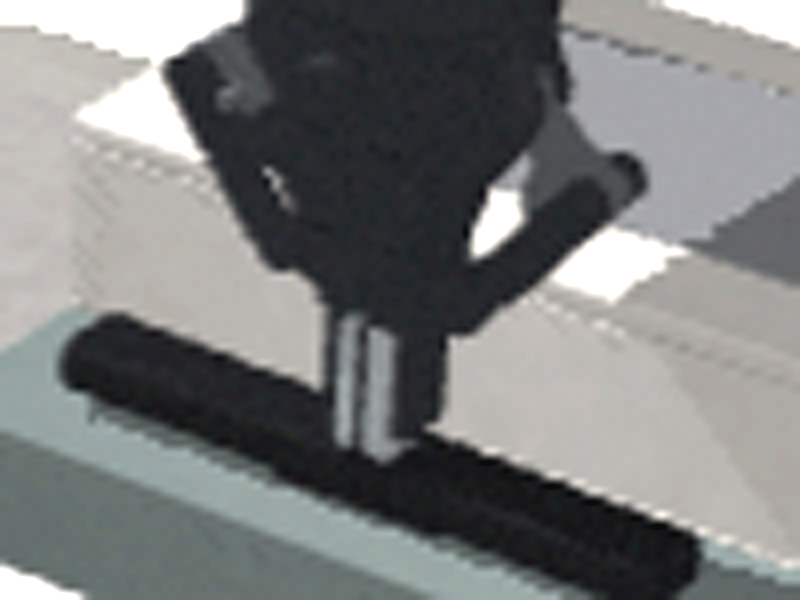

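```bash
python3 -m pendant '[[[0,0,0.15,0],[0,0,0.15,0],[0,0,0.15,0],[0,0,0.15,0],[0,0,0.15,0],[0,0,0.15,0],[0,0,0.15,0],[0,0,0.15,0],[0,0,0.15,0],[0,0,0.15,0]]]'; python3 cab.py;python3 - <<'E'
from h import *
im=snapshot("scene")[:,:,::-1].copy()
x,y=335,160
c=cv2.resize(im[y:y+75,x:x+100],None,fx=8,fy=8,interpolation=2); c=cv2.convertScaleAbs(c,alpha=2.2,beta=10)
cv2.imwrite("pics/g13.png",c)
E
```

```text
time: 36.1
tool_pos: [576.5, 85.9, 61.4]
tcp_rot: [179.8, 1.0, 8.3]
ft_force: [-15.8, -1.0, 27.4]
finger_gap: 0.1
cab [   5.2 -113.4] 61.4 rot [179.8   1.    8.3] F [-15.8  -1.   27.4] t 36.1
```

View pics/g13.png

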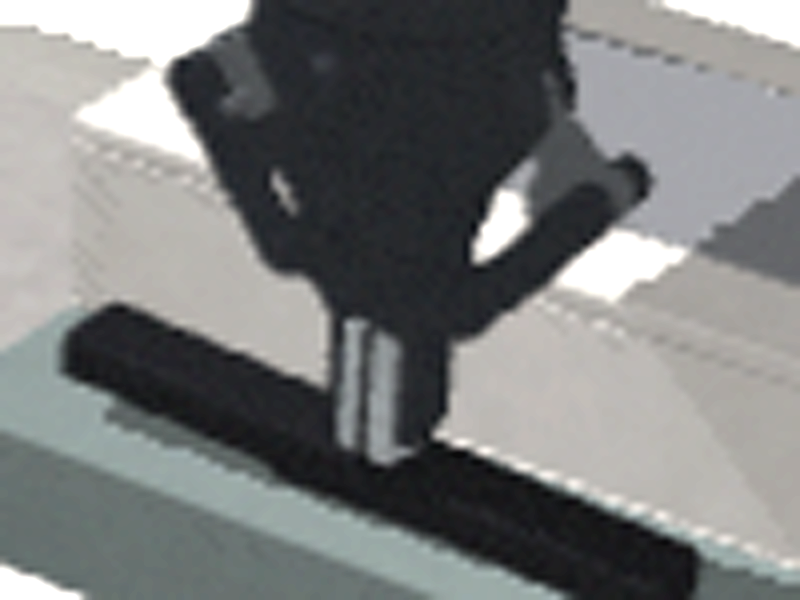

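```bash
python3 -m pendant '[[[0,0,-0.3,0],[0,0,-0.5,0],[0,0,-0.3,0],[-0.15,0,0,0],[-0.15,0,0,0],[0,0,0,0],[0,0,0,0],[0,0,0,0],[0,0,0,0],[0,0,0,0]]]'; python3 cab.py
```

```text
time: 36.98
tool_pos: [569.2, 84.9, 83.7]
tcp_rot: [179.8, 1.1, 8.3]
ft_force: [-0.2, -0.3, -1.4]
finger_gap: 0.2
cab [  -2.1 -113.4] 83.7 rot [179.8   1.1   8.3] F [-0.2 -0.3 -1.4] t 36.9833
```

```bash
python3 -m pendant '[[[0,0,0.2,0],[0,0,0.3,0],[0,0,0.2,0],[0,0,0.15,0],[0,0,0.1,0],[0,0,0.1,0],[0,0,0.05,0],[0,0,0,0],[0,0,0,0],[0,0,0,0]]]'; python3 cab.py
```

```text
time: 37.82
tool_pos: [569.9, 84.9, 63.4]
tcp_rot: [179.8, 1.0, 8.3]
ft_force: [-2.1, -0.8, 4.6]
finger_gap: 0.2
cab [  -1.4 -113.5] 63.4 rot [179.8   1.    8.3] F [-2.1 -0.8  4.6] t 37.8167
```

```bash
python3 -m pendant '[[[0,0,0.08,0],[0,0,0.08,0],[0,0,0.04,0],[0,0,0.04,0],[0,0,0.03,0],[0,0,0.03,0],[0,0,0.03,0],[0,0,0,0],[0,0,0,0],[0,0,0,0]]]'; python3 cab.py;python3 - <<'E'
from h import *
im=snapshot("scene")[:,:,::-1].copy()
x,y=335,160
c=cv2.resize(im[y:y+75,x:x+100],None,fx=8,fy=8,interpolation=2); c=cv2.convertScaleAbs(c,alpha=2.2,beta=10)
cv2.imwrite("pics/g14.png",c)
E
```

```text
time: 38.65
tool_pos: [570.0, 84.9, 63.1]
tcp_rot: [179.7, 1.1, 8.4]
ft_force: [-2.4, -0.2, 5.3]
finger_gap: 0.1
cab [  -1.3 -113.5] 63.1 rot [179.7   1.1   8.4] F [-2.4 -0.2  5.3] t 38.65
```

View pics/g14.png

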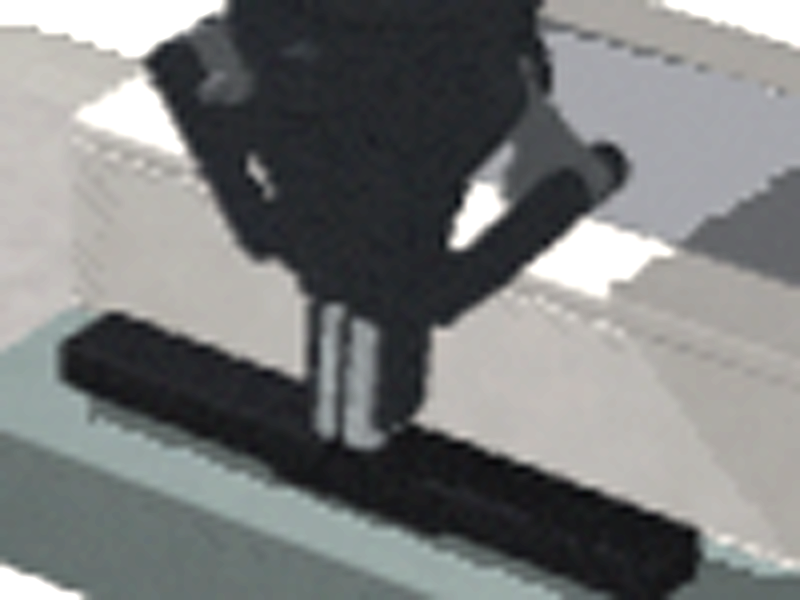

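```bash
python3 - <<'E'
import cv2,numpy as np
for f in("g11","g12","g13","g14"):
    g=cv2.imread(f"pics/{f}.png").max(2).astype(int); o=[]
    for c in (90,120,150,180,200,500,550,600,640,670,685):
        col=g[:,c]; d=np.where(col[(280 if c<300 else 400):]<75)[0]; o.append(int(d[0])+(280 if c<300 else 400))
    print(f,o)
E
```

```text
g11 [305, 295, 305, 316, 322, 433, 450, 467, 481, 492, 497]
g12 [329, 315, 329, 340, 346, 459, 481, 498, 514, 525, 532]
g13 [318, 305, 317, 330, 338, 467, 488, 509, 525, 538, 544]
g14 [326, 314, 325, 337, 345, 457, 476, 494, 510, 521, 526]
```

```bash
python3 -m pendant '[[[0,0,-0.2,0],[0,0,-0.4,0],[0,0,-0.8,0],[0,0,-1,0],[0,0,-1,0],[0,0,-1,0],[0,0,-1,0],[0,0,-0.5,0],[0,0,0,0],[0,0,0,0]]]'; python3 cab.py;python3 - <<'E'
from h import *
im=snapshot("scene")[:,:,::-1].copy()
x,y=335,160
c=cv2.resize(im[y:y+75,x:x+100],None,fx=8,fy=8,interpolation=2); c=cv2.convertScaleAbs(c,alpha=2.2,beta=10)
cv2.imwrite("pics/g15.png",c)
g=c.max(2).astype(int); print([int(np.where(g[(280 if k<300 else 400):,k]<75)[0][0])+(280 if k<300 else 400) for k in (90,120,150,180,200,500,550,600,640,670,685)])
cv2.imwrite("pics/g16.png",im)
E
```

```text
time: 39.53
tool_pos: [570.1, 85.6, 186.4]
tcp_rot: [179.8, 1.3, 8.4]
ft_force: [-1.1, 0.6, -0.3]
finger_gap: -0.1
cab [  -1.1 -112.8] 186.4 rot [179.8   1.3   8.4] F [-1.1  0.6 -0.3] t 39.5333
[306, 294, 305, 316, 322, 433, 450, 467, 482, 493, 498]
```

View pics/g16.png

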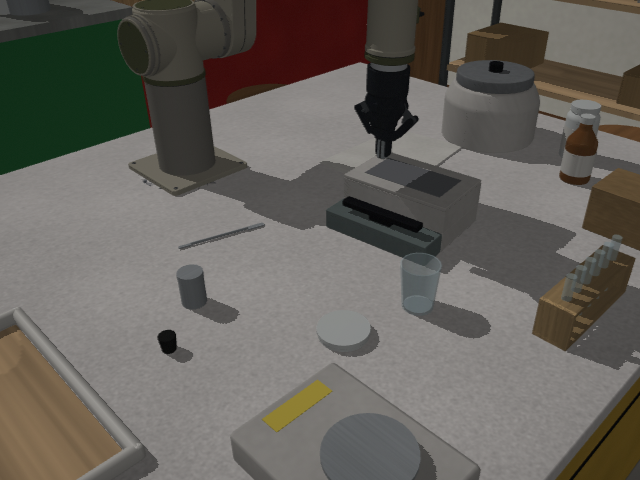

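The bar is back at its starting rows at both ends (306/498, against 305/497 before the press). The lid lies flat at (412,180), and the other objects haven't moved. The gripper is clear, so I'm handing in.

```bash
python3 -c "
from bench import *
print(hand_in())"
```

```text
the job is handed in; nothing more can be done
None
```

I packed the slide case into the +x gap and the low tin into the −x gap beside the instrument tin, then shut the lid. I pressed the start bar, held it and let it come back up. I handed in at about 39.5 s of the 72 s; hand-in gives no verdict.

**Packing:** the pictures showed all three items down in the chamber before I closed the lid.

**Lid:** I pressed it down with about 30 N, with the fingertip at z 99.7 mm against the shut top at 100. It still looked flat in the last picture.

**Bar:**
- **First press:** it began level at about 6 N. When I pushed to 27 N about 5 mm off the middle, the bar tilted and the −x end was only about 4 mm down.
- **Second press:** I lifted, moved to within about 1–2 mm of the middle and pressed again at about 5 N. I estimated about 6.4 mm down at the −x end and 8.1 mm at the +x end, so they were not perfectly even. Both are past the 4.5 mm needed, and I held it for over half a second.
- **After release:** both ends were back within about 0.1 pixel of where they started.

**Last checks:** the tall tin, beaker, petri dish and stopper looked unmoved, and the gripper was about 116 mm above the bar, touching nothing. The two cameras disagreed by 4–8 mm on x positions. I resolved that by checking against the gripper's known position.

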